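Turn out the tomatoes, then hand up the full stock tin

ROBOT

A 6-joint arm with a two-finger parallel gripper is mounted at the origin on a cart in front of the work surface, level with it; the furniture and walls round the work are solid. World frame = base frame: x ahead of the robot, y to its left, z up, the work surface at z = 0. Lengths are in m, angles in rad, forces in N, time in s.
With the tool pointing down it reaches from about 0.4 to 0.825 m from the base axis. Payload 7 kg.
Tool frame: the origin (TCP) lies midway between the tips of the shut fingers; the grasp point (between the pads) lies hold_point_z behind it (hold_point_z is the distance from the TCP to the grasp point, in m); z points along the fingers, y is the line along which they close (so a half turn about z gives the same grasp; the last joint's range is limited). The gripper opens to 88 mm and grips with 3 to 60 N. Pads are 19 mm wide; open, the fingers measure 130 mm over their backs; the gripper's body (78 mm by 193 mm) begins 47 mm behind the grasp point.
Start: joints at [1.481, 0.359, 0.012, 0, -1.224, -0.288], TCP at [0.249, 0.627, 0.227] pointing down, gripper open.
Joint ranges: [-3.07, 3.07], [-1.43, 2.12], [-1.02, 1.25], [-3.03, 1.67], [-3.05, -0], [-3.03, 3.03]. Speed limits (rad/s): [2.39, 2.39, 3.01, 3.14, 3.14, 3.14].

INTERFACE

Orientations are given as [roll, pitch, yaw] about the fixed x, y, z axes, in that order (R = Rz(yaw) Ry(pitch) Rx(roll)).
In Python, from station import * gives the robot as it stands.
- The arm moves only by the tool apply_moves, never from a script. Its argument "steps" is a list of rows, each an object with "translation": the shift along the world's x, y, z scaled (see below), a list of three; "rotation": the turn, a rotation vector about the world's x, y, z scaled (see below), a list of three. A call has exactly 10 rows; each row is the pose to reach, as a shift and turn from the pose commanded when the call began; what a row does not reach only later rows make up. The controller multiplies each number of a shift by 250 mm and each number of a turn by 30 degrees. A row lasts 1/12 s, in which the tool goes at most 41.7 mm and 7.16 degrees, less where a joint would pass 70% of its speed; a pose out of reach is approached as far as the arm can. A call with a number of a shift or a turn outside -1 to 1 is refused whole. A call with a gripper value outside its range is refused whole. "jaw" is the closure, from -1 (fully open) to 1 (shut), so that 0 is half open, set as the call begins (left out, the last holds). The fingers move at their own pace and stop on an object; "newtons" is the grip in N (left out, the last holds). Time passes only in rows, so rows that repeat a pose let the fingers close, or fill a call up. It gives the time, the measured TCP pose, the force, the opening and the grip force at its end, in the units of the state.
- get_state(): the state, without advancing time (a new reading comes with each control period).
- grab_frame(name): name is "scene" or "top" or "wrist"; returns the picture (400x640x3 uint8, blue, green, red); there is no depth.
- camera_model(name): a dict with "fx", "fy", "cx", "cy" (pixels), "k1" (the pictures are not rectified: a ray, as slopes to the right and down, at radius r is drawn at 1 + k1 r^2 times it, then the intrinsics apply), "xyz" and "rotation" of the camera in the world. Camera axes: x right, y down, z forward; pixel columns grow to the right and rows downward; lengths in m; the calibration is good to about 2 mm. A picture is of the moment at which its call begins: read the wrist's pose just before it. camera_model takes no time and is no camera call; for the wrist camera it gives the pose at the moment of the call.
- job_done(): hands the job in; it is judged then, once.
The state is a dict: "t": time; "q": joint angles; "qd": joint speeds; "joint_efforts": joint torques, N m; "eef_pos": TCP position; "ee_rot": TCP orientation; "force": force on the tool from outside, world axes, zero at the start; "moment": the same for the moment, N m; "width": finger opening in m; "gripper_force": force on a finger pad.
Only numpy, scipy, OpenCV 4.12 (cv2) and the standard library are available. Lean on these libraries where they do the work, as an engineer would, in place of code of your own. Each camera call takes 0.05 s, during which the arm holds its last target. There are 200 camera calls.

TASK

I'm making soup: tip all five cherry tomatoes out of the white tumbler into the bowl, then stand the empty tumbler upright on its wooden coaster again and let go of it, as it will take the broth. One of the three identical tins of stock powder is still full: heft them to find the heaviest, leaving the two lighter ones standing where they were, and finish with the full one held up steady and upright in the gripper, about 15 cm above its place, for me to take; do not put it down or let go. Knock nothing over.

Things in the scene. Friction and masses are not known exactly. Their poses are not given: they have to be found in the camera images.
- tumbler: white ceramic tumbler without handle, slightly flared: 88 mm tall, outside diameter 60 mm near the foot and 68 mm at the rim, walls 3 mm, floor 6 mm thick, 0.16 kg; starts upright on the coaster with the five tomatoes loose inside (filled to about 55 mm). Origin at the centre of its underside, z along its axis to the mouth.
- coaster: round wooden coaster, 100 mm in diameter, 6 mm thick, fixed to the table; origin at the centre of its underside, z up.
- bowl: white china soup bowl, 150 mm across the rim, 67 mm tall, inner floor about 12 mm up and about 70 mm across, loose (0.4 kg) on the table to the right of the coaster; origin at the centre of its underside, z up.
- tomato_1: cherry tomato (firm, rigid), 25 mm across and 24 mm tall, 12 g, rolls; origin at its centre. Starts in the tumbler.
- tomato_2: cherry tomato (firm, rigid), 25 mm across and 24 mm tall, 12 g, rolls; origin at its centre. Starts in the tumbler.
- tomato_3: cherry tomato (firm, rigid), 25 mm across and 24 mm tall, 12 g, rolls; origin at its centre. Starts in the tumbler.
- tomato_4: cherry tomato (firm, rigid), 25 mm across and 24 mm tall, 12 g, rolls; origin at its centre. Starts in the tumbler.
- tomato_5: cherry tomato (firm, rigid), 25 mm across and 24 mm tall, 12 g, rolls; origin at its centre. Starts in the tumbler.
- tin_a: round closed metal tin with a green vegetable-print wrapper and a gold-coloured lid that does not come off, 57 mm in diameter, 72 mm tall; origin at the centre of the underside, z up. One of three that look exactly alike and stand in no particular order on the table. They differ only in weight: one is full, 0.31 to 0.37 kg; the other two are partly used, 0.10 to 0.18 kg each. Nothing outside, this name included, tells which is full.
- tin_b: round closed metal tin with a green vegetable-print wrapper and a gold-coloured lid that does not come off, 57 mm in diameter, 72 mm tall; origin at the centre of the underside, z up. One of three that look exactly alike and stand in no particular order on the table. They differ only in weight: one is full, 0.31 to 0.37 kg; the other two are partly used, 0.10 to 0.18 kg each. Nothing outside, this name included, tells which is full.
- tin_c: round closed metal tin with a green vegetable-print wrapper and a gold-coloured lid that does not come off, 57 mm in diameter, 72 mm tall; origin at the centre of the underside, z up. One of three that look exactly alike and stand in no particular order on the table. They differ only in weight: one is full, 0.31 to 0.37 kg; the other two are partly used, 0.10 to 0.18 kg each. Nothing outside, this name included, tells which is full.
- salt_mill: bystander: salt shaker, 44 mm in diameter, 90 mm tall, standing loose between tumbler and tins; origin at the centre of its underside, z up.
- spice_jar: bystander: spice jar with a black lid, 41 mm in diameter, 105 mm tall, standing loose on the near side of the tins; origin at the centre of its underside, z up.
Mind the look-alikes: they are no part of the job. Leave any blue look-alike of the tin_b alone.

How it is judged:
On the way, in this order (a step that is already met when the one before it is completed fails the run):
1. all five tomatoes lie in the bowl, which stands on the table, while the tumbler is still tipped or in the hand (horizontal distance between each of tomato_1, tomato_2, tomato_3, tomato_4, tomato_5 and bowl below 0.07 m and z of tomato_1 in the frame of bowl between 0.01 and 0.072 m and z of tomato_2 in the frame of bowl between 0.01 and 0.072 m and z of tomato_3 in the frame of bowl between 0.01 and 0.072 m and z of tomato_4 in the frame of bowl between 0.01 and 0.072 m and z of tomato_5 in the frame of bowl between 0.01 and 0.072 m and angle between bowl's own z axis and vertical below 0.12 rad and height (world z) of bowl below 0.012 m), for 0.2 s.
2. the empty tumbler stands upright on its coaster, released, the tomatoes still in the bowl (angle between tumbler's own z axis and vertical below 0.08 rad and horizontal distance between tumbler and coaster below 0.035 m and z of tumbler in the frame of coaster between 0.003 and 0.012 m and contact force between tumbler and the fingers below 0.05 N and horizontal distance between each of tomato_1, tomato_2, tomato_3, tomato_4, tomato_5 and bowl below 0.07 m and z of tomato_1 in the frame of bowl between 0.01 and 0.072 m and z of tomato_2 in the frame of bowl between 0.01 and 0.072 m and z of tomato_3 in the frame of bowl between 0.01 and 0.072 m and z of tomato_4 in the frame of bowl between 0.01 and 0.072 m and z of tomato_5 in the frame of bowl between 0.01 and 0.072 m), for 0.2 s.
At the end, for the whole second after the job is handed in: The full tin is held over 11.5 cm above the table, under 25 cm from its start, upright within 0.25 rad, still; the lighter tins (under 2.4 N) stand within 5 cm of their starts; all tomatoes are in the bowl; the tumbler stands free on the coaster, tilt under 0.08 rad, within 35 mm of centre (all of step 2 and ((height (world z) of tin_a above 0.115 m and angle between tin_a's own z axis and vertical below 0.25 rad and linear speed of tin_a below 0.04 m/s and contact force between tin_a and the fingers above 2 N and distance of tin_a from where it was at the start of the episode below 0.25 m and angle between each of tin_b, tin_c's own z axis and vertical below 0.1 rad and height (world z) of each of tin_b, tin_c below 0.008 m and distance of each of tin_b, tin_c from where it was at the start of the episode below 0.05 m and contact force between each of tin_b, tin_c and the fingers below 0.05 N and contact force between each of tin_b, tin_c and anything else below 2.4 N) or (height (world z) of tin_b above 0.115 m and angle between tin_b's own z axis and vertical below 0.25 rad and linear speed of tin_b below 0.04 m/s and contact force between tin_b and the fingers above 2 N and distance of tin_b from where it was at the start of the episode below 0.25 m and angle between each of tin_a, tin_c's own z axis and vertical below 0.1 rad and height (world z) of each of tin_a, tin_c below 0.008 m and distance of each of tin_a, tin_c from where it was at the start of the episode below 0.05 m and contact force between each of tin_a, tin_c and the fingers below 0.05 N and contact force between each of tin_a, tin_c and anything else below 2.4 N) or (height (world z) of tin_c above 0.115 m and angle between tin_c's own z axis and vertical below 0.25 rad and linear speed of tin_c below 0.04 m/s and contact force between tin_c and the fingers above 2 N and distance of tin_c from where it was at the start of the episode below 0.25 m and angle between each of tin_a, tin_b's own z axis and vertical below 0.1 rad and height (world z) of each of tin_a, tin_b below 0.008 m and distance of each of tin_a, tin_b from where it was at the start of the episode below 0.05 m and contact force between each of tin_a, tin_b and the fingers below 0.05 N and contact force between each of tin_a, tin_b and anything else below 2.4 N)) and angle between bowl's own z axis and vertical below 0.12 rad and height (world z) of bowl below 0.012 m); the arm keeps its last pose, push and grip.
It fails at once if the salt shaker or the spice jar is knocked over (angle between any of salt_mill, spice_jar's own z axis and vertical above 0.5 rad).
It fails at once if a tin is knocked over (angle between any of tin_a, tin_b, tin_c's own z axis and vertical above 0.7 rad).
It also fails if it takes over 72 s, if anything falls off the work surface, if the arm or the gripper's body presses on something with over 40 N, if the wrist force passes 120 N, or if a joint passes its speed limit or range.

## Working session

There is one attempt and no reset: what is moved stays moved. The work goes in short steps, Python scripts to look and compute and a tool call to move; the robot and the scene stay as the last step left them, time stands still between calls to the robot, and variables do not carry over. Pictures are saved under pics/ and viewed, at most 14 in all, crops included, and the job is handed in when it is done.

Besides the shell and the picture viewer there is one more tool, called after "Request:" as a command line: name --argument value ..., lists and objects as JSON in quotes. apply_moves: Moves the arm, as the interface text tells. Shifts and turns lie within -1 to 1; 1 stands for 250 mm of shift or 30 degrees of turn. Its arguments: {"type":"object","properties":{"steps":{"type":"array"},"jaw":{"type":"number"},"newtons":{"type":"number"}},"required":["steps"]}

```bash
mkdir -p pics; python3 - <<'E'
from station import *
import cv2
s=get_state();print({k:(v if not hasattr(v,'tolist') else v.tolist()) for k,v in s.items()})
for n in ("scene","top"):
    cv2.imwrite(f"pics/{n}0.png",grab_frame(n)); print(n,camera_model(n))
E
```

```text
{'t': 0.0, 'q': [1.4811112041604662, 0.3593917527527361, 0.011047365126992767, -0.0003575464686460568, -1.2240918062733979, -0.28810346650425106], 'qd': [-0.000397819218402578, 0.000614230654800562, 9.686808170395673e-05, -0.0008907105334549159, -0.0019891005072284274, -0.00176598371464295], 'joint_efforts': [0.0003701853347592987, -58.27233910560608, 29.304762482643127, 6.997169852256775, 0.006903895555296913, -0.0001567940444147098], 'eef_pos': [0.24882400638856222, 0.6269318598643641, 0.2256132026895567], 'ee_rot': [3.139924865237455, -0.00014372767153325583, -0.3779102393922882], 'force': [1.019502480048543, -0.7108013637234076, 0.1255020973529646], 'moment': [0.04622674686656407, 0.023162473462395715, -0.02871103017423278], 'gripper_force': 0.0, 'width': 0.0876043692036214}
scene {'fx': 378.004170874731, 'fy': 378.004170874731, 'cx': 320.1282466141233, 'cy': 197.30051252159504, 'k1': -0.028047435758143304, 'xyz': array([0.86390589, 0.66558315, 0.56010378]), 'rotation': array([-2.16325056,  0.00541657,  2.63052455])}
top {'fx': 502.2296958511516, 'fy': 502.2296958511516, 'cx': 309.47216583069553, 'cy': 191.66456784411002, 'k1': -0.09825478172502283, 'xyz': array([ 0.38680262, -0.01907323,  1.14273282]), 'rotation': array([-3.03817297,  0.02265048, -1.59548765])}
```

View pics/scene0.png

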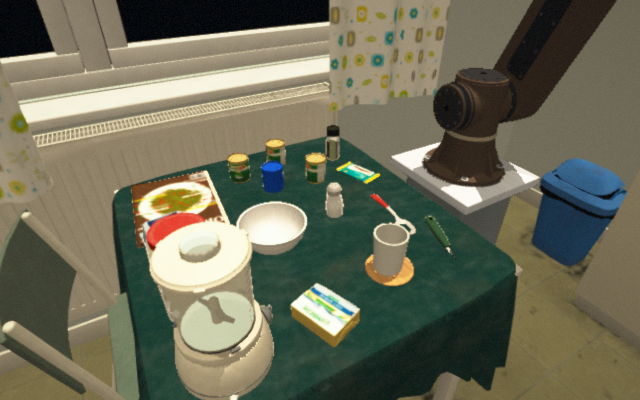

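View pics/top0.png

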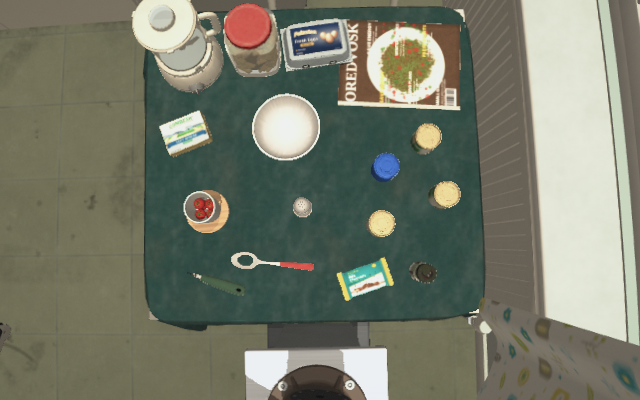

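The scene picture shows the tumbler on its coaster near (390,250), the bowl at (271,228), the shaker at (334,200) and three gold-lid tins at (238,167), (275,152), (315,167), with the blue look-alike at (272,177). In the top picture the tumbler mouth is at (202,206), the coaster at (207,212), the bowl at (286,127), the tin lids at (428,133), (447,191), (382,221), the shaker top at (302,206) and the jar lid at (425,271).

```bash
cat > h.py <<'E'
from station import *
import cv2, numpy as np
from scipy.spatial.transform import Rotation as R
def at(cm,uv,z):
    K=np.array([[cm['fx'],0,cm['cx']],[0,cm['fy'],cm['cy']],[0,0,1.]])
    p=cv2.undistortPoints(np.array([[uv]],float),K,np.array([cm['k1'],0,0,0,0.]))[0,0]
    d=R.from_euler('xyz',cm['rotation']).apply([p[0],p[1],1]); c=np.array(cm['xyz'])
    return (c+d*(z-c[2])/d[2]).round(4)
def proj(cm,P):
    K=np.array([[cm['fx'],0,cm['cx']],[0,cm['fy'],cm['cy']],[0,0,1.]])
    Ri=R.from_euler('xyz',cm['rotation']).inv()
    q=Ri.apply(np.atleast_2d(P)-np.array(cm['xyz']))
    s=q[:,:2]/q[:,2:]; s=s*(1+cm['k1']*(s**2).sum(1,keepdims=True))
    return s*cm['fx']+[cm['cx'],cm['cy']]
def blobs(img,lo,hi,roi=None):
    m=cv2.inRange(cv2.cvtColor(img,cv2.COLOR_BGR2HSV),lo,hi)
    n,l,st,c=cv2.connectedComponentsWithStats(m)
    return [(c[i].round(1),st[i]) for i in range(1,n) if st[i][4]>60]
E
python3 - <<'E'
from h import *
cm=camera_model('top')
for n,uv,z in [('tumbler rim',(202,206.5),.094),('coaster',(207.5,212),.006),('bowl rim',(286,127),.067),('tin1',(428.5,134),.072),('tin2',(447,191.5),.072),('tin3',(382,221.5),.072),('blue',(386,164),.072),('salt',(302.5,205.5),.09),('jar',(426,271),.105),('tablenear',(300,318),0),('jug',(165,25),.25)]:
    print(n,at(cm,uv,z))
im=cv2.imread('pics/top0.png')
a=cv2.resize(im[170:250,160:320],None,fx=4.9,fy=4.9,interpolation=cv2.INTER_CUBIC)[:290]
a=cv2.resize(im[175:245,165:325],(800,350),interpolation=cv2.INTER_CUBIC)
b=cv2.resize(im[110:290,360:470],(306,500))
b=cv2.resize(im[115:235,360:472],None,fx=2,fy=2,interpolation=cv2.INTER_CUBIC)
c=np.zeros((595,800,3),np.uint8);c[:350]=a;c[352:352+240,:224]=b
d=cv2.resize(im[90:165,245:330],None,fx=3,fy=3,interpolation=cv2.INTER_CUBIC);c[352:352+225,260:260+255]=d
cv2.imwrite('pics/c1.png',c)
E
```

```text
tumbler rim [0.4709 0.2299 0.094 ]
coaster [0.465  0.2381 0.006 ]
bowl rim [0.6427 0.0504 0.067 ]
tin1 [ 0.6175 -0.2593  0.072 ]
tin2 [ 0.4909 -0.2928  0.072 ]
tin3 [ 0.4305 -0.1504  0.072 ]
blue [ 0.554  -0.1639  0.072 ]
salt [0.4678 0.0175 0.09  ]
jar [ 0.3252 -0.233   0.105 ]
tablenear [0.2216 0.0322 0.    ]
jug [0.8062 0.2659 0.25  ]
```

View pics/c1.png

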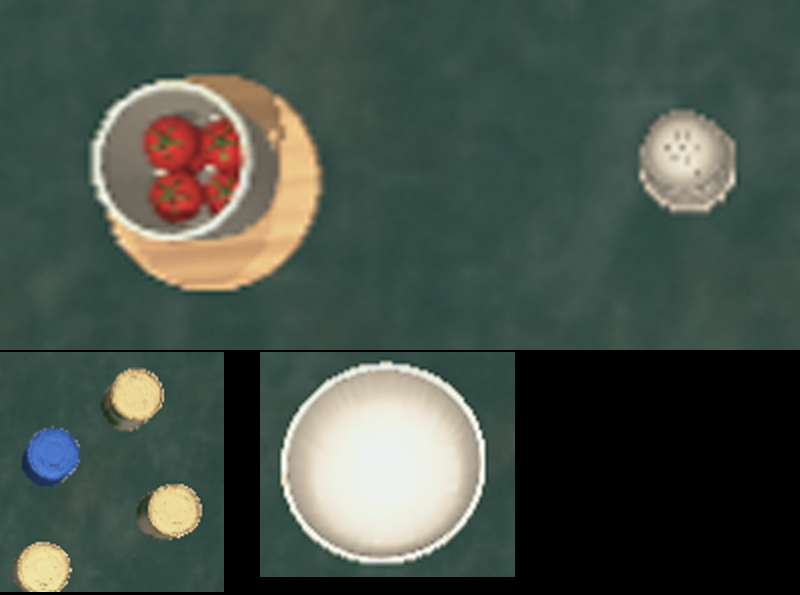

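```bash
cat >> h.py <<'E'
def Rt(az,dn,roll=0,flip=1):
    "tool z at azimuth az, dn deg below horizontal, closing axis horizontal, then rolled about tool z"
    a,d=np.radians([az,dn]); z=np.array([np.cos(a)*np.cos(d),np.sin(a)*np.cos(d),-np.sin(d)])
    y=flip*np.array([-np.sin(a),np.cos(a),0]); return R.from_matrix(np.c_[np.cross(y,z),y,z])*R.from_euler('z',roll,degrees=True)
def delta(gp,Rg,hp,back=0,show=True):
    "scaled shift/turn from the present pose so the grasp point gets to gp (backed off)"
    s=get_state(); R0=R.from_euler('xyz',s['ee_rot']); t=np.array(gp)+(hp-back)*Rg.as_matrix()[:,2]
    dt=(t-s['eef_pos'])/.25; dr=np.degrees((Rg*R0.inv()).as_rotvec())/30
    print('tcp',t.round(3),'shift',dt.round(3),'turn',dr.round(3),'deg',round(30*float(np.linalg.norm(dr)),1)); return dt,dr
E
python3 - <<'E'
import station
from h import *
try: print(station.hold_point_z)
except Exception as e: print(e)
print([n for n in dir(station) if not n.startswith('_')])
hp=getattr(station,'hold_point_z',get_state().get('hold_point_z',.02))
for f in (1,-1): delta([.469,.236,.053],Rt(-45,25,0,f),hp,.13)
cm=camera_model('top')
for uv,z in [((199.5,207),.094),((207.4,211.5),.006),((428.2,136),.072),((447,194.5),.072),((381.7,223.5),.072),((286.3,127),.067)]: print(at(cm,uv,z))
E
```

```text
0.0188
['Unreachable', 'camera_model', 'get_state', 'grab_frame', 'hold_point_z', 'job_done']
tcp [0.398 0.307 0.1  ] shift [ 0.596 -1.279 -0.503] turn [-2.433  1.604  4.479] deg 160.3
tcp [0.398 0.307 0.1  ] shift [ 0.596 -1.279 -0.503] turn [-1.196 -1.823 -0.691] deg 68.6
[0.4699 0.2353 0.094 ]
[0.4661 0.2383 0.006 ]
[ 0.6131 -0.2584  0.072 ]
[ 0.4844 -0.2924  0.072 ]
[ 0.4263 -0.1496  0.072 ]
[0.6427 0.0497 0.067 ]
```

Request:
apply_moves --steps '[{"translation": [0.04, -0.08, 0.01], "rotation": [-0.08, -0.11, -0.04]}, {"translation": [0.08, -0.16, 0.02], "rotation": [-0.15, -0.23, -0.09]}, {"translation": [0.12, -0.24, 0.04], "rotation": [-0.23, -0.34, -0.13]}, {"translation": [0.16, -0.32, 0.05], "rotation": [-0.3, -0.46, -0.17]}, {"translation": [0.2, -0.4, 0.06], "rotation": [-0.38, -0.57, -0.22]}, {"translation": [0.24, -0.48, 0.08], "rotation": [-0.45, -0.68, -0.26]}, {"translation": [0.28, -0.56, 0.09], "rotation": [-0.53, -0.8, -0.3]}, {"translation": [0.3, -0.64, 0.1], "rotation": [-0.6, -0.91, -0.35]}, {"translation": [0.3, -0.64, 0.1], "rotation": [-0.6, -0.91, -0.35]}, {"translation": [0.3, -0.64, 0.1], "rotation": [-0.6, -0.91, -0.35]}]' --jaw -1

```text
t: 0.93
eef_pos: [0.3236, 0.4673, 0.251]
ee_rot: [3.069, -0.565, -0.543]
force: [-0.2, 0.2, -0.3]
width: 0.0875
gripper_force: 0.0
```

```bash
python3 - <<'E'
from h import *
s=get_state();print(np.round(s['q'],3),s['eef_pos'],s['force'])
delta([.469,.236,.053],Rt(-45,25,0,-1),.0188,.13)
E
```

```text
[ 1.586  0.286 -0.342  0.439 -1.352 -0.766] [0.32362738 0.46728068 0.25095613] [-0.20186603  0.18155718 -0.28487719]
tcp [0.398 0.307 0.1  ] shift [ 0.296 -0.64  -0.604] turn [-0.598 -0.914 -0.344] deg 34.3
```

Request:
apply_moves --steps '[{"translation": [0.04, -0.08, -0.03], "rotation": [-0.08, -0.11, -0.04]}, {"translation": [0.08, -0.16, -0.06], "rotation": [-0.15, -0.23, -0.09]}, {"translation": [0.12, -0.24, -0.1], "rotation": [-0.23, -0.34, -0.13]}, {"translation": [0.16, -0.32, -0.13], "rotation": [-0.3, -0.46, -0.17]}, {"translation": [0.2, -0.4, -0.16], "rotation": [-0.38, -0.57, -0.22]}, {"translation": [0.24, -0.48, -0.2], "rotation": [-0.45, -0.68, -0.26]}, {"translation": [0.28, -0.56, -0.23], "rotation": [-0.53, -0.8, -0.3]}, {"translation": [0.3, -0.64, -0.27], "rotation": [-0.6, -0.91, -0.34]}, {"translation": [0.3, -0.64, -0.3], "rotation": [-0.6, -0.91, -0.34]}, {"translation": [0.3, -0.64, -0.3], "rotation": [-0.6, -0.91, -0.34]}]'

```text
t: 1.77
eef_pos: [0.3991, 0.3073, 0.1748]
ee_rot: [3.132, -1.134, -0.776]
force: [-0.3, 0.1, -0.1]
width: 0.0879
gripper_force: 0.0
```

```bash
python3 - <<'E'
from h import *
s=get_state();print(np.round(s['q'],3),s['eef_pos'],s['force'])
delta([.469,.236,.053],Rt(-45,25,0,-1),.0188,.13)
for i,n in enumerate(("wrist","scene")): cv2.imwrite(f'pics/{n}1.png',grab_frame(n))
a=cv2.imread('pics/wrist1.png');b=cv2.imread('pics/scene1.png')
cm=camera_model('wrist');print(proj(cm,[[.47,.2355,.094],[.47,.2355,.006]]))
cv2.imwrite('pics/v2.png',np.vstack([cv2.resize(a,(480,300)),cv2.resize(b,(480,300))]))
E
```

```text
[ 1.544  0.486 -0.752  0.734 -1.374 -1.322] [0.39905614 0.30731193 0.1747654 ] [-0.34434194  0.05305002 -0.10605105]
tcp [0.398 0.307 0.1  ] shift [-0.005 -0.    -0.299] turn [ 0.005 -0.006 -0.001] deg 0.2
[[325.55842791 224.31982447]
 [324.9257955  282.23319358]]
```

View pics/v2.png

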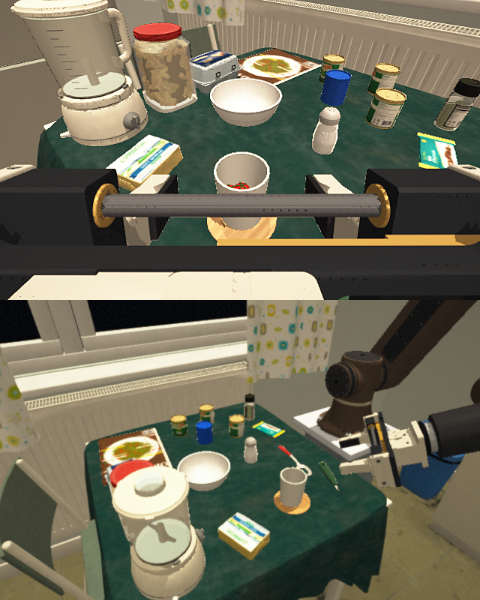

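The wrist view shows the tumbler rim centred at about column 323 of the full picture, where 325 was predicted, so the estimate is right to about 2 mm. The scene view shows the gripper level to the left of the coaster and clear of everything. Going in.

Request:
apply_moves --steps '[{"translation": [0, 0, -0.08], "rotation": [0, 0, 0]}, {"translation": [-0.005, 0, -0.16], "rotation": [0, 0, 0]}, {"translation": [-0.005, 0, -0.23], "rotation": [0, 0, 0]}, {"translation": [-0.005, 0, -0.3], "rotation": [0, 0, 0]}, {"translation": [0.06, -0.065, -0.343], "rotation": [0, 0, 0]}, {"translation": [0.125, -0.13, -0.386], "rotation": [0, 0, 0]}, {"translation": [0.19, -0.195, -0.429], "rotation": [0, 0, 0]}, {"translation": [0.25, -0.255, -0.469], "rotation": [0, 0, 0]}, {"translation": [0.3, -0.305, -0.5], "rotation": [0, 0, 0]}, {"translation": [0.328, -0.333, -0.519], "rotation": [0, 0, 0]}]'

```text
t: 2.7
eef_pos: [0.4822, 0.2244, 0.047]
ee_rot: [-3.138, -1.132, -0.788]
force: [0.3, -0.3, 0.8]
width: 0.0878
gripper_force: 0.0
```

Request:
apply_moves --steps '[{"translation": [0, 0, 0], "rotation": [0, 0, 0]}, {"translation": [0, 0, 0], "rotation": [0, 0, 0]}, {"translation": [0, 0, 0], "rotation": [0, 0, 0]}, {"translation": [0, 0, 0], "rotation": [0, 0, 0]}, {"translation": [0, 0, 0], "rotation": [0, 0, 0]}, {"translation": [0, 0, 0], "rotation": [0, 0, 0]}, {"translation": [0, 0, 0], "rotation": [0, 0, 0]}, {"translation": [0, 0, 0], "rotation": [0, 0, 0]}, {"translation": [0, 0, 0], "rotation": [0, 0, 0]}, {"translation": [0, 0, 0], "rotation": [0, 0, 0]}]' --jaw 1 --newtons 25

```text
t: 3.53
eef_pos: [0.4812, 0.2253, 0.0474]
ee_rot: [-3.14, -1.135, -0.784]
force: [-1.7, 3.3, 6.4]
width: 0.0627
gripper_force: 24.9
```

Request:
apply_moves --steps '[{"translation": [0, 0, 0.04], "rotation": [0, 0, 0]}, {"translation": [0, 0, 0.11], "rotation": [0, 0, 0]}, {"translation": [0, 0, 0.19], "rotation": [0, 0, 0]}, {"translation": [0, 0, 0.27], "rotation": [0, 0, 0]}, {"translation": [0.01, -0.01, 0.35], "rotation": [0, 0, 0]}, {"translation": [0.03, -0.04, 0.4], "rotation": [0, 0, 0]}, {"translation": [0.07, -0.1, 0.42], "rotation": [0, 0, 0]}, {"translation": [0.12, -0.17, 0.42], "rotation": [0, 0, 0]}, {"translation": [0.18, -0.25, 0.42], "rotation": [0, 0, 0]}, {"translation": [0.24, -0.33, 0.42], "rotation": [0, 0, 0]}]'

```text
t: 4.37
eef_pos: [0.5433, 0.1448, 0.1532]
ee_rot: [3.136, -1.132, -0.784]
force: [1.3, 0.8, -2.0]
width: 0.0628
gripper_force: 25.0
```

Request:
apply_moves --steps '[{"translation": [0.06, -0.08, 0], "rotation": [0, 0, 0]}, {"translation": [0.12, -0.17, 0], "rotation": [0, 0, 0]}, {"translation": [0.18, -0.25, 0], "rotation": [0, 0, 0]}, {"translation": [0.24, -0.33, 0], "rotation": [0, 0, 0]}, {"translation": [0.3, -0.42, 0], "rotation": [0, 0, 0]}, {"translation": [0.35, -0.49, 0], "rotation": [0, 0, 0]}, {"translation": [0.39, -0.54, 0], "rotation": [0, 0, 0]}, {"translation": [0.41, -0.57, 0], "rotation": [0, 0, 0]}, {"translation": [0.41, -0.57, 0], "rotation": [0, 0, 0]}, {"translation": [0.41, -0.57, 0], "rotation": [0, 0, 0]}]'

```text
t: 5.2
eef_pos: [0.6367, 0.0246, 0.1655]
ee_rot: [3.094, -1.124, -0.782]
force: [-0.3, -0.2, -1.9]
width: 0.0626
gripper_force: 25.0
```

```bash
python3 - <<'E'
from h import *
s=get_state();print(s['t'],np.round(s['q'],3),s['eef_pos'],s['force'],s['width'])
delta([.632,.011,.15],Rt(-45,25,0,-1),.0188)
R0=R.from_euler('xyz',s['ee_rot']);print(R0.as_matrix()[:,2])
for a in (-60,-90,-125,-150):
    print(a,R.from_rotvec(np.radians(a)*R0.as_matrix()[:,2]).apply([0,0,1]).round(2))
for n in ("top","scene"): cv2.imwrite(f'pics/{n}2.png',grab_frame(n))
a=cv2.imread('pics/top2.png');b=cv2.imread('pics/scene2.png')
cv2.imwrite('pics/v3.png',np.vstack([cv2.resize(a,(480,300)),cv2.resize(b,(480,300))]))
E
```

```text
5.2 [ 0.56   0.391 -1.016  1.666 -1.103 -1.367] [0.63674359 0.02462132 0.16550207] [-0.34227926 -0.15017906 -1.91230301] 0.06264419629771752
tcp [ 0.644 -0.001  0.142] shift [ 0.029 -0.103 -0.094] turn [ 0.014 -0.042  0.077] deg 2.7
[ 0.60516877 -0.66899076 -0.43153462]
-60 [0.45 0.67 0.59]
-90 [0.41 0.89 0.19]
-125 [ 0.14  0.95 -0.28]
-150 [-0.15  0.84 -0.52]
```

View pics/v3.png

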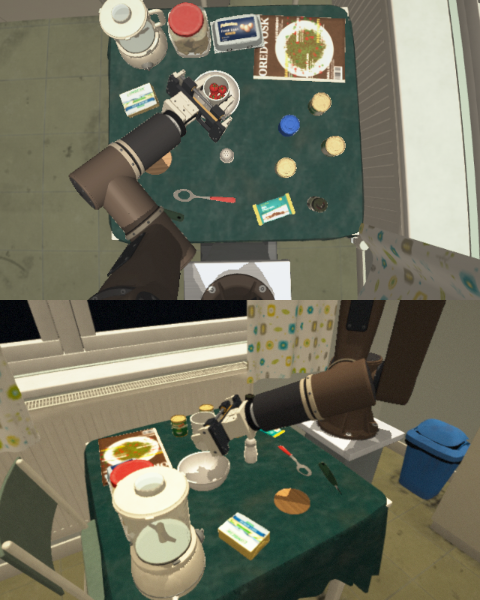

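The top view shows the tumbler over the bowl with the tomatoes still in it at about (217,91) of the crop. The arm stopped short because joint 4 is at its limit, so I turn the tool to azimuth -25° before pouring.

```bash
python3 - <<'E'
from h import *
delta([.654,.005,.155],Rt(-25,25,0,-1),.0188)
Rg=Rt(-45,25,0,-1); print('from cmd', ((Rt(-25,25,0,-1)*Rg.inv()).as_rotvec(True)/30).round(3))
E
```

```text
tcp [ 0.669 -0.002  0.147] shift [ 0.13  -0.11  -0.073] turn [ 0.021 -0.039  0.742] deg 22.3
from cmd [-0.    -0.     0.667]
```

Request:
apply_moves --steps '[{"translation": [0.01, 0, 0], "rotation": [0, 0, 0.1]}, {"translation": [0.03, 0, 0], "rotation": [0, 0, 0.2]}, {"translation": [0.04, 0, 0], "rotation": [0, 0, 0.3]}, {"translation": [0.06, 0, 0], "rotation": [0, 0, 0.4]}, {"translation": [0.07, 0, 0], "rotation": [0, 0, 0.5]}, {"translation": [0.09, 0, 0], "rotation": [0, 0, 0.6]}, {"translation": [0.1, 0, 0], "rotation": [0, 0, 0.67]}, {"translation": [0.1, 0, 0], "rotation": [0, 0, 0.67]}, {"translation": [0.1, 0, 0], "rotation": [0, 0, 0.67]}, {"translation": [0.1, 0, 0], "rotation": [0, 0, 0.67]}]'

```text
t: 6.13
eef_pos: [0.6199, 0.1296, 0.251]
ee_rot: [3.031, -1.087, -0.44]
force: [0.7, -0.4, -1.8]
width: 0.0631
gripper_force: 25.0
```

```bash
python3 - <<'E'
from h import *
s=get_state();print(np.round(s['q'],3))
delta([.654,.005,.155],Rt(-25,25,0,-1),.0188)
delta([.654,.005,.155],Rt(-25,25,-45,-1),.0188)
R0=R.from_euler('xyz',s['ee_rot']);z=R0.as_matrix()[:,2];print(z)
for a in (-60,-90,-125,-150):
    print(a,R.from_rotvec(np.radians(a)*z).apply([0,0,1]).round(2))
E
```

```text
[ 0.703  0.187 -1.016  1.666 -1.016 -1.098]
tcp [ 0.669 -0.002  0.147] shift [ 0.198 -0.527 -0.416] turn [ 0.046 -0.122  0.197] deg 7.1
tcp [ 0.669 -0.002  0.147] shift [ 0.198 -0.527 -0.416] turn [-1.137  0.53   0.852] deg 45.5
[ 0.74894386 -0.47480907 -0.46221147]
-60 [0.24 0.76 0.61]
-90 [0.13 0.97 0.21]
-125 [-0.16  0.96 -0.24]
-150 [-0.41  0.78 -0.47]
```

Joints 3 and 4 are both at their limits here. I'll fit a quick kinematic model from the recorded poses and use it to choose a reachable pour pose.

```bash
cat > kin.py <<'E'
from h import *
from scipy.optimize import least_squares
D=[([1.48111,.35939,.01105,-.00036,-1.22409,-.2881],[.24882,.62693,.22561],[3.13992,-.00014,-.37791]),
([1.586,.286,-.342,.439,-1.352,-.766],[.32363,.46728,.25096],[3.069,-.565,-.543]),
([1.544,.486,-.752,.734,-1.374,-1.322],[.39906,.30731,.17477],[3.132,-1.134,-.776]),
([.56,.391,-1.016,1.666,-1.103,-1.367],[.63674,.02462,.1655],[3.094,-1.124,-.782]),
([.703,.187,-1.016,1.666,-1.016,-1.098],[.6199,.1296,.251],[3.031,-1.087,-.44])]
E_=R.from_euler
def fk(q,L,s4=1,s6=1,tool=R.identity()):
    a1,d,h,L1,L2,a3,LT=L
    A=E_('z',q[0]);B=A*E_('y',q[1]);C=B*E_('y',-q[2]);F=C*E_('x',s4*q[3])*E_('y',-q[4])*E_('x',s6*q[5])
    p=A.apply([a1,d,h])+B.apply([0,0,L1])+C.apply([L2,0,a3])+F.apply([LT,0,0])
    return p,F*tool
def fit():
    best=None
    for s4 in(1,-1):
        for s6 in(1,-1):
            T=[fk(q,np.zeros(7),s4,s6)[1].inv()*E_('xyz',r) for q,_,r in D]
            tool=R.concatenate(T).mean(); e=max((tool.inv()*t).magnitude() for t in T)
            if best is None or e<best[0]: best=(e,s4,s6,tool)
    e,s4,s6,tool=best
    f=lambda L:np.ravel([fk(q,L,s4,s6)[0]-p for q,p,_ in D])
    r=least_squares(lambda L:np.r_[f(L),1e-4*(L-[0,-.19,.4,.4,.4,0,.25])],[0,-.19,.4,.4,.4,0,.25])
    return r.x,s4,s6,tool,e,abs(f(r.x)).max()
L,s4,s6,tool,e,er=fit()
lo=np.array([-3.07,-1.43,-1.02,-3.03,-3.05,-3.03]);hi=np.array([3.07,2.12,1.25,1.67,0,3.03])
def ik(p,Rg,q0):
    def f(q):
        P,F=fk(q,L,s4,s6,tool); return np.r_[(P-p)*5,(F.inv()*Rg).as_rotvec()]
    r=least_squares(f,np.clip(q0,lo+.02,hi-.02),bounds=(lo,hi)); return r.x,abs(r.fun).max()
E
python3 - <<'E'
from kin import *
print(L.round(3),s4,s6,e,er)
q0=get_state()['q']; hp=.0188
for dn in (25,35,45):
  for az in (-90,-70,-45,-25,0,30,60):
    Rg=Rt(az,dn,0,-1); gp=np.array([.645,.02,.155]); q,er=ik(gp+hp*Rg.as_matrix()[:,2],Rg,q0)
    print(dn,az,q.round(2),round(er,3))
E
```

```text
[ 0.326 -0.175  0.364  0.15   0.225  0.053  0.234] -1 -1 0.0009791562486355138 0.07894323016375221
25 -90 [ 0.58  1.42  0.53  0.86 -1.56 -1.01] 0.0
25 -70 [ 0.63  1.07 -0.14  1.15 -1.26 -1.2 ] 0.0
25 -45 [ 0.64  0.81 -0.69  1.67 -1.12 -1.48] 0.011
25 -25 [ 0.62  0.48 -0.83  1.67 -0.95 -1.15] 0.208
25 0 [ 0.45 -0.06 -1.02  1.67 -0.41 -0.48] 0.387
25 30 [ 0.32 -0.15 -1.02  1.67 -0.    0.03] 0.437
25 60 [ 0.36 -0.11 -1.02  1.67 -0.    0.35] 0.56
35 -90 [ 0.56  1.21  0.34  0.78 -1.41 -0.99] 0.0
35 -70 [ 0.6   0.89 -0.23  1.07 -1.13 -1.09] 0.0
35 -45 [ 0.6   0.61 -0.75  1.6  -0.94 -1.31] 0.0
35 -25 [ 0.56  0.3  -0.92  1.67 -0.76 -1.01] 0.115
35 0 [ 0.42 -0.03 -1.02  1.67 -0.34 -0.46] 0.269
35 30 [ 0.32 -0.11 -1.02  1.66 -0.    0.05] 0.31
35 60 [ 0.35 -0.07 -1.02  1.67 -0.    0.41] 0.439
45 -90 [ 0.53  1.04  0.2   0.69 -1.28 -0.93] 0.0
45 -70 [ 0.56  0.76 -0.28  0.96 -1.01 -0.94] 0.0
45 -45 [ 0.56  0.47 -0.74  1.42 -0.77 -1.04] 0.0
45 -25 [ 0.51  0.25 -0.93  1.67 -0.61 -0.94] 0.046
45 0 [ 0.41 -0.   -1.02  1.67 -0.28 -0.44] 0.148
45 30 [ 0.32  0.03 -0.94  1.67 -0.    0.06] 0.197
45 60 [ 0.35  0.07 -0.94  1.67 -0.    0.46] 0.356
```

Request:
apply_moves --steps '[{"translation": [0, 0, 0], "rotation": [0, 0, -0.13]}, {"translation": [0, 0, 0], "rotation": [0, 0, -0.26]}, {"translation": [0, 0, 0], "rotation": [0, 0, -0.39]}, {"translation": [0, 0, 0], "rotation": [0, 0, -0.52]}, {"translation": [0, 0, 0], "rotation": [0, 0, -0.65]}, {"translation": [0, 0, 0], "rotation": [0, 0, -0.78]}, {"translation": [0, 0, 0], "rotation": [0, 0, -0.9]}, {"translation": [0, 0, 0], "rotation": [0, 0, -0.95]}, {"translation": [0, 0, 0], "rotation": [0, 0, -1.0]}, {"translation": [0, 0, 0], "rotation": [0, 0, -1.0]}]'

```text
t: 6.97
eef_pos: [0.6205, 0.1285, 0.2493]
ee_rot: [3.026, -1.086, -0.963]
force: [-0.5, -0.3, -1.5]
width: 0.0631
gripper_force: 25.0
```

```bash
python3 - <<'E'
from h import *
s=get_state();print(np.round(s['q'],3),s['eef_pos'].tolist(),s['ee_rot'].tolist() if hasattr(s['ee_rot'],'tolist') else s['ee_rot'])
delta([.616,.013,.155],Rt(-75,25,0,-1),.0188)
E
```

```text
[ 0.914  0.433 -0.609  0.965 -1.359 -1.023] [0.6205066024823205, 0.12847550046412803, 0.24932342644741498] [3.0262431441309925, -1.0860803096430858, -0.9628904292531493]
tcp [ 0.62  -0.003  0.147] shift [-0.    -0.528 -0.409] turn [-0.043 -0.128 -0.463] deg 14.5
```

Request:
apply_moves --steps '[{"translation": [0, -0.07, -0.05], "rotation": [-0.005, -0.02, -0.06]}, {"translation": [0, -0.14, -0.1], "rotation": [-0.01, -0.03, -0.12]}, {"translation": [0, -0.21, -0.16], "rotation": [-0.015, -0.05, -0.18]}, {"translation": [0, -0.28, -0.22], "rotation": [-0.02, -0.07, -0.24]}, {"translation": [0, -0.35, -0.27], "rotation": [-0.03, -0.08, -0.3]}, {"translation": [0, -0.42, -0.33], "rotation": [-0.035, -0.1, -0.36]}, {"translation": [0, -0.48, -0.37], "rotation": [-0.04, -0.12, -0.42]}, {"translation": [0, -0.53, -0.41], "rotation": [-0.043, -0.13, -0.46]}, {"translation": [0, -0.53, -0.41], "rotation": [-0.043, -0.13, -0.46]}, {"translation": [0, -0.53, -0.41], "rotation": [-0.043, -0.13, -0.46]}]'

```text
t: 7.8
eef_pos: [0.62, -0.0054, 0.1472]
ee_rot: [-3.141, -1.135, -1.307]
force: [0.4, 0.1, -2.7]
width: 0.0633
gripper_force: 25.0
```

```bash
python3 - <<'E'
from h import *
s=get_state();print(np.round(s['q'],3),s['eef_pos'])
delta([.616,.013,.155],Rt(-75,25,0,-1),.0188)
R0=R.from_euler('xyz',s['ee_rot']);z=R0.as_matrix()[:,2];print('unit roll axis',(-z).round(3))
for a in (-60,-90,-110,-125,-150):
    print(a,R.from_rotvec(np.radians(a)*z).apply([0,0,1]).round(2), (s['eef_pos']-.0188*z).round(3))
E
```

```text
[ 0.71   0.572 -0.711  1.027 -1.273 -1.3  ] [ 0.62003756 -0.00538347  0.14722865]
tcp [ 0.62  -0.003  0.147] shift [ 0.001  0.008 -0.001] turn [ 0.001  0.001 -0.005] deg 0.1
unit roll axis [-0.237  0.875  0.422]
-60 [0.71 0.39 0.59] [0.616 0.011 0.155]
-90 [0.78 0.61 0.18] [0.616 0.011 0.155]
-110 [ 0.69  0.72 -0.1 ] [0.616 0.011 0.155]
-125 [ 0.56  0.78 -0.29] [0.616 0.011 0.155]
-150 [ 0.25  0.81 -0.53] [0.616 0.011 0.155]
```

Request:
apply_moves --steps '[{"translation": [0, 0, 0], "rotation": [-0.027, 0.099, 0.048]}, {"translation": [0, 0, 0], "rotation": [-0.054, 0.198, 0.095]}, {"translation": [0, 0, 0], "rotation": [-0.08, 0.297, 0.143]}, {"translation": [0, 0, 0], "rotation": [-0.107, 0.396, 0.191]}, {"translation": [0, 0, 0], "rotation": [-0.134, 0.495, 0.239]}, {"translation": [0, 0, 0], "rotation": [-0.161, 0.594, 0.286]}, {"translation": [0, 0, 0], "rotation": [-0.188, 0.693, 0.334]}, {"translation": [0, 0, 0], "rotation": [-0.215, 0.792, 0.382]}, {"translation": [0, 0, 0], "rotation": [-0.241, 0.891, 0.43]}, {"translation": [0, 0, 0], "rotation": [-0.268, 0.99, 0.477]}]'

```text
t: 8.63
eef_pos: [0.6206, -0.0033, 0.1483]
ee_rot: [2.268, -0.851, -0.294]
force: [0.2, 0.7, -2.7]
width: 0.0629
gripper_force: 25.0
```

Request:
apply_moves --steps '[{"translation": [0, 0, 0], "rotation": [-0.027, 0.099, 0.048]}, {"translation": [0, 0, 0], "rotation": [-0.054, 0.198, 0.095]}, {"translation": [0, 0, 0], "rotation": [-0.08, 0.297, 0.143]}, {"translation": [0, 0, 0], "rotation": [-0.107, 0.396, 0.191]}, {"translation": [0, 0, 0], "rotation": [-0.134, 0.495, 0.239]}, {"translation": [0, 0, 0], "rotation": [-0.161, 0.594, 0.286]}, {"translation": [0, 0, 0], "rotation": [-0.188, 0.693, 0.334]}, {"translation": [0, 0, 0], "rotation": [-0.215, 0.792, 0.382]}, {"translation": [0, 0, 0], "rotation": [-0.241, 0.891, 0.43]}, {"translation": [0, 0, 0], "rotation": [-0.268, 0.99, 0.477]}]'

```text
t: 9.47
eef_pos: [0.6207, -0.0033, 0.1484]
ee_rot: [2.038, -0.348, 0.097]
force: [0.2, -0.3, -1.9]
width: 0.0629
gripper_force: 25.0
```

```bash
python3 - <<'E'
from h import *
s=get_state();print(np.round(s['q'],3),s['eef_pos'],s['force'])
delta([.616,.011,.155],Rt(-75,25,-100,-1),.0188)
z=R.from_euler('xyz',s['ee_rot']).as_matrix()[:,2];print(-z)
E
```

```text
[ 0.713  0.57  -0.709  1.025 -1.274 -0.111] [ 0.62065523 -0.00332471  0.14837586] [ 0.20630933 -0.2513093  -1.88549165]
tcp [ 0.62  -0.005  0.147] shift [-0.001 -0.009 -0.005] turn [-0.255  0.936  0.443] deg 32.0
[-0.2389391   0.87397545  0.42317256]
```

Request:
apply_moves --steps '[{"translation": [0, 0, 0], "rotation": [-0.027, 0.099, 0.048]}, {"translation": [0, 0, 0], "rotation": [-0.054, 0.198, 0.095]}, {"translation": [0, 0, 0], "rotation": [-0.08, 0.297, 0.143]}, {"translation": [0, 0, 0], "rotation": [-0.107, 0.396, 0.191]}, {"translation": [0, 0, 0], "rotation": [-0.12, 0.45, 0.215]}, {"translation": [0, 0, 0], "rotation": [-0.134, 0.495, 0.239]}, {"translation": [0, 0, 0], "rotation": [-0.148, 0.545, 0.263]}, {"translation": [0, 0, 0], "rotation": [-0.161, 0.594, 0.286]}, {"translation": [0, 0, 0], "rotation": [-0.175, 0.644, 0.31]}, {"translation": [0, 0, 0], "rotation": [-0.188, 0.693, 0.334]}]'

```text
t: 10.3
eef_pos: [0.6207, -0.0033, 0.1484]
ee_rot: [2.007, 0.025, 0.278]
force: [0.3, -0.5, -1.5]
width: 0.0626
gripper_force: 25.0
```

Request:
apply_moves --steps '[{"translation": [0, 0, 0], "rotation": [-0.014, 0.05, 0.024]}, {"translation": [0, 0, 0], "rotation": [-0.027, 0.099, 0.048]}, {"translation": [0, 0, 0], "rotation": [-0.04, 0.149, 0.072]}, {"translation": [0, 0, 0], "rotation": [-0.054, 0.198, 0.095]}, {"translation": [0, 0, 0], "rotation": [-0.067, 0.248, 0.12]}, {"translation": [0, 0, 0], "rotation": [-0.08, 0.297, 0.143]}, {"translation": [0, 0, 0], "rotation": [-0.094, 0.347, 0.167]}, {"translation": [0, 0, 0], "rotation": [-0.107, 0.396, 0.191]}, {"translation": [0, 0, 0], "rotation": [-0.134, 0.495, 0.239]}, {"translation": [0, 0, 0], "rotation": [-0.161, 0.594, 0.286]}]'

```text
t: 11.13
eef_pos: [0.6206, -0.0033, 0.1484]
ee_rot: [2.036, 0.346, 0.435]
force: [0.7, 0.4, -2.6]
width: 0.0626
gripper_force: 24.9
```

Request:
apply_moves --steps '[{"translation": [0, 0, 0], "rotation": [-0.027, 0.099, 0.048]}, {"translation": [0, 0, 0], "rotation": [-0.054, 0.198, 0.095]}, {"translation": [0, 0, 0], "rotation": [-0.08, 0.297, 0.143]}, {"translation": [0, 0, 0], "rotation": [-0.107, 0.396, 0.191]}, {"translation": [0, 0, 0], "rotation": [-0.134, 0.495, 0.239]}, {"translation": [0, 0, 0], "rotation": [-0.161, 0.594, 0.286]}, {"translation": [0, 0, 0], "rotation": [-0.188, 0.693, 0.334]}, {"translation": [0, 0, 0], "rotation": [-0.215, 0.792, 0.382]}, {"translation": [0, 0, 0], "rotation": [-0.215, 0.792, 0.382]}, {"translation": [0, 0, 0], "rotation": [-0.215, 0.792, 0.382]}]'

```text
t: 11.97
eef_pos: [0.6205, -0.0036, 0.1482]
ee_rot: [2.186, 0.752, 0.716]
force: [0.7, -0.0, -1.5]
width: 0.0633
gripper_force: 24.9
```

```bash
python3 - <<'E'
from h import *
s=get_state();print(np.round(s['q'],3),s['eef_pos'],s['force'])
for n in ("top","scene"): cv2.imwrite(f'pics/{n}3.png',grab_frame(n))
a=cv2.imread('pics/top3.png');b=cv2.imread('pics/scene3.png')
cv2.imwrite('pics/v4.png',np.vstack([cv2.resize(a[60:220,160:416],(480,300)),cv2.resize(b[120:320,180:500],(480,300))]))
R0=R.from_euler('xyz',s['ee_rot']);up=(R0*Rt(-75,25,0,-1).inv()).apply([0,0,1]);print('axis',up.round(2),-R0.as_matrix()[:,2].round(3))
for n in("top","scene"):print(n,[(tuple(c),st[4]) for c,st in blobs(cv2.imread(f'pics/{n}3.png'),(0,150,70),(8,255,255))])
E
```

```text
[ 0.713  0.572 -0.709  1.025 -1.275  1.127] [ 0.62053207 -0.00363507  0.14817368] [ 0.66874002 -0.02675355 -1.53229295]
axis [ 0.4   0.8  -0.44] [-0.238  0.875  0.422]
top [((np.float64(246.9), np.float64(24.4)), np.int32(926)), ((np.float64(249.2), np.float64(38.3)), np.int32(196)), ((np.float64(298.7), np.float64(265.4)), np.int32(169))]
scene [((np.float64(169.9), np.float64(226.0)), np.int32(882)), ((np.float64(271.1), np.float64(234.7)), np.int32(339))]
```

View pics/v4.png

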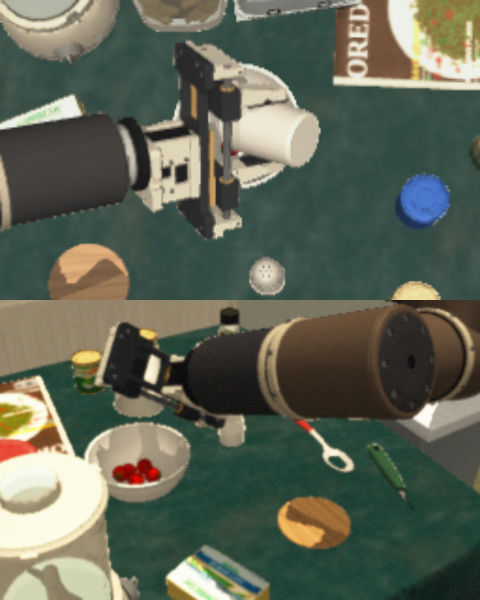

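Four or five tomatoes lie in the bowl around (135,470) of the lower crop, and none show on the table. I'm lifting and rolling the tumbler back, and will count them from above.

Request:
apply_moves --steps '[{"translation": [0, 0, 0.05], "rotation": [0.027, -0.1, -0.048]}, {"translation": [0, 0, 0.1], "rotation": [0.054, -0.2, -0.095]}, {"translation": [0, 0, 0.15], "rotation": [0.08, -0.3, -0.143]}, {"translation": [0, 0, 0.2], "rotation": [0.107, -0.4, -0.191]}, {"translation": [0, 0.03, 0.22], "rotation": [0.134, -0.5, -0.239]}, {"translation": [0, 0.06, 0.24], "rotation": [0.161, -0.6, -0.286]}, {"translation": [0, 0.1, 0.24], "rotation": [0.188, -0.7, -0.334]}, {"translation": [0, 0.14, 0.24], "rotation": [0.215, -0.8, -0.382]}, {"translation": [0, 0.18, 0.24], "rotation": [0.241, -0.9, -0.43]}, {"translation": [0, 0.22, 0.24], "rotation": [0.268, -0.99, -0.477]}]'

```text
t: 12.9
eef_pos: [0.6201, 0.0511, 0.2076]
ee_rot: [2.019, 0.235, 0.375]
force: [-0.5, -0.4, -2.0]
width: 0.0631
gripper_force: 25.0
```

Request:
apply_moves --steps '[{"translation": [-0.02, 0.05, 0], "rotation": [0.027, -0.1, -0.048]}, {"translation": [-0.04, 0.1, 0], "rotation": [0.054, -0.2, -0.095]}, {"translation": [-0.06, 0.15, 0], "rotation": [0.08, -0.3, -0.143]}, {"translation": [-0.08, 0.2, 0], "rotation": [0.107, -0.4, -0.191]}, {"translation": [-0.1, 0.25, 0], "rotation": [0.134, -0.5, -0.239]}, {"translation": [-0.12, 0.3, 0], "rotation": [0.161, -0.6, -0.286]}, {"translation": [-0.14, 0.35, 0], "rotation": [0.188, -0.7, -0.334]}, {"translation": [-0.16, 0.4, 0], "rotation": [0.215, -0.8, -0.382]}, {"translation": [-0.18, 0.45, 0], "rotation": [0.241, -0.9, -0.43]}, {"translation": [-0.2, 0.5, 0], "rotation": [0.268, -0.99, -0.477]}]'

```text
t: 13.73
eef_pos: [0.5698, 0.1762, 0.2074]
ee_rot: [2.028, -0.3, 0.119]
force: [-0.2, -0.8, -1.3]
width: 0.0628
gripper_force: 25.0
```

Request:
apply_moves --steps '[{"translation": [0, 0, 0], "rotation": [0.027, -0.1, -0.048]}, {"translation": [0, 0, 0], "rotation": [0.054, -0.2, -0.095]}, {"translation": [0, 0, 0], "rotation": [0.08, -0.3, -0.143]}, {"translation": [0, 0, 0], "rotation": [0.107, -0.4, -0.191]}, {"translation": [0, 0, 0], "rotation": [0.134, -0.5, -0.239]}, {"translation": [0, 0, 0], "rotation": [0.161, -0.6, -0.286]}, {"translation": [0, 0, 0], "rotation": [0.188, -0.7, -0.334]}, {"translation": [0, 0, 0], "rotation": [0.215, -0.8, -0.382]}, {"translation": [0, 0, 0], "rotation": [0.241, -0.9, -0.43]}, {"translation": [0, 0, 0], "rotation": [0.268, -0.99, -0.477]}]'

```text
t: 14.57
eef_pos: [0.5701, 0.1756, 0.2074]
ee_rot: [2.229, -0.809, -0.246]
force: [-0.6, -0.7, -2.1]
width: 0.063
gripper_force: 25.0
```

```bash
python3 - <<'E'
from h import *
s=get_state();print(np.round(s['q'],3),s['eef_pos'],s['force'])
for n in ("top","scene"): cv2.imwrite(f'pics/{n}4.png',grab_frame(n))
a=cv2.imread('pics/top4.png');b=cv2.imread('pics/scene4.png')
cv2.imwrite('pics/v5.png',np.vstack([cv2.resize(a[60:220,160:416],(480,300),interpolation=cv2.INTER_CUBIC),cv2.resize(b[120:320,180:500],(480,300),interpolation=cv2.INTER_CUBIC)]))
delta([.465,.238,.12],Rt(-50,25,0,-1),.0188)
E
```

```text
[ 1.019  0.591 -0.437  0.722 -1.531 -0.538] [0.57012386 0.17560093 0.20741351] [-0.62922164 -0.74451353 -2.10535501]
tcp [0.476 0.225 0.112] shift [-0.377  0.197 -0.382] turn [ 0.518 -0.993  0.282] deg 34.7
```

View pics/v5.png

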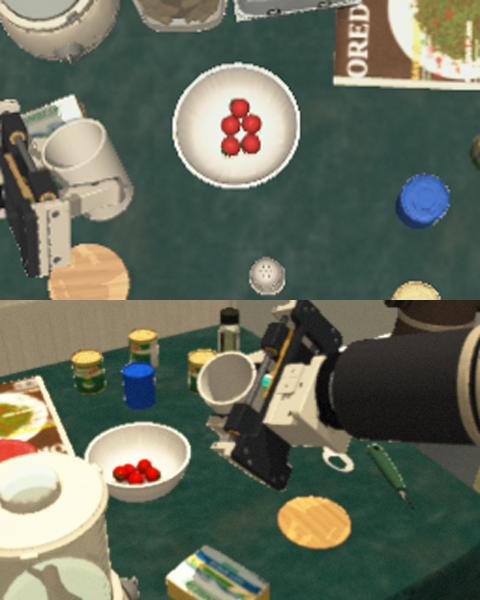

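All five tomatoes are in the bowl, around (240,125) of the upper crop, and the tumbler is empty. Going back over the coaster.

Request:
apply_moves --steps '[{"translation": [-0.05, 0.025, -0.03], "rotation": [0.065, -0.125, 0.035]}, {"translation": [-0.1, 0.05, -0.06], "rotation": [0.13, -0.25, 0.07]}, {"translation": [-0.15, 0.08, -0.1], "rotation": [0.195, -0.375, 0.105]}, {"translation": [-0.2, 0.1, -0.15], "rotation": [0.26, -0.5, 0.14]}, {"translation": [-0.25, 0.13, -0.21], "rotation": [0.325, -0.625, 0.175]}, {"translation": [-0.3, 0.16, -0.27], "rotation": [0.39, -0.75, 0.21]}, {"translation": [-0.35, 0.18, -0.33], "rotation": [0.455, -0.87, 0.25]}, {"translation": [-0.377, 0.197, -0.38], "rotation": [0.518, -0.993, 0.282]}, {"translation": [-0.377, 0.197, -0.38], "rotation": [0.518, -0.993, 0.282]}, {"translation": [-0.377, 0.197, -0.38], "rotation": [0.518, -0.993, 0.282]}]'

```text
t: 15.5
eef_pos: [0.4756, 0.225, 0.1124]
ee_rot: [3.129, -1.136, -0.859]
force: [0.7, 0.2, -0.9]
width: 0.0628
gripper_force: 25.0
```

```bash
python3 - <<'E'
from h import *
s=get_state();print(np.round(s['q'],3),s['eef_pos'],s['force'])
delta([.465,.238,.0555],Rt(-50,25,0,-1),.0188)
b=grab_frame('scene');a=grab_frame('top');c=grab_frame('wrist')
print(proj(camera_model('scene'),[[.465,.238,.06],[.465,.238,.16]]))
cv2.imwrite('pics/v6.png',np.vstack([cv2.resize(b[160:320,300:500],(400,320),interpolation=cv2.INTER_CUBIC),cv2.resize(c,(400,250))]))
E
```

```text
[ 1.302  0.56  -0.865  0.919 -1.221 -1.438] [0.47560849 0.22497757 0.11236616] [ 0.67180399  0.17382104 -0.87403337]
tcp [0.476 0.225 0.048] shift [ 0.001 -0.    -0.259] turn [ 0.008 -0.006 -0.006] deg 0.3
[[391.33639113 246.13282997]
 [396.79232996 204.96055922]]
```

View pics/v6.png

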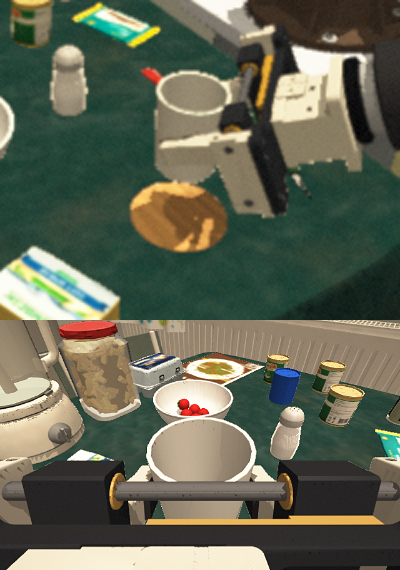

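The tumbler hangs upright in the fingers over the coaster, with its rim at about (195,95) in the upper crop. I lower it and check the force.

Request:
apply_moves --steps '[{"translation": [0, 0, -0.05], "rotation": [0, 0, 0]}, {"translation": [0, 0, -0.11], "rotation": [0, 0, 0]}, {"translation": [0, 0, -0.16], "rotation": [0, 0, 0]}, {"translation": [0, 0, -0.2], "rotation": [0, 0, 0]}, {"translation": [0, 0, -0.22], "rotation": [0, 0, 0]}, {"translation": [0, 0, -0.235], "rotation": [0, 0, 0]}, {"translation": [0, 0, -0.245], "rotation": [0, 0, 0]}, {"translation": [0, 0, -0.252], "rotation": [0, 0, 0]}, {"translation": [0, 0, -0.252], "rotation": [0, 0, 0]}, {"translation": [0, 0, -0.252], "rotation": [0, 0, 0]}]'

```text
t: 16.48
eef_pos: [0.476, 0.2249, 0.0496]
ee_rot: [3.137, -1.135, -0.868]
force: [0.6, -1.1, -1.7]
width: 0.0626
gripper_force: 25.0
```

Request:
apply_moves --steps '[{"translation": [0, 0, -0.002], "rotation": [0, 0, 0]}, {"translation": [0, 0, -0.004], "rotation": [0, 0, 0]}, {"translation": [0, 0, -0.006], "rotation": [0, 0, 0]}, {"translation": [0, 0, -0.008], "rotation": [0, 0, 0]}, {"translation": [0, 0, -0.009], "rotation": [0, 0, 0]}, {"translation": [0, 0, -0.01], "rotation": [0, 0, 0]}, {"translation": [0, 0, -0.01], "rotation": [0, 0, 0]}, {"translation": [0, 0, -0.01], "rotation": [0, 0, 0]}, {"translation": [0, 0, -0.01], "rotation": [0, 0, 0]}, {"translation": [0, 0, -0.01], "rotation": [0, 0, 0]}]'

```text
t: 17.32
eef_pos: [0.4761, 0.2247, 0.0474]
ee_rot: [3.137, -1.136, -0.868]
force: [-2.6, -0.7, 5.3]
width: 0.0631
gripper_force: 24.9
```

Request:
apply_moves --steps '[{"translation": [0, 0, 0], "rotation": [0, 0, 0]}, {"translation": [0, 0, 0], "rotation": [0, 0, 0]}, {"translation": [0, 0, 0], "rotation": [0, 0, 0]}, {"translation": [0, 0, 0], "rotation": [0, 0, 0]}, {"translation": [0, 0, 0], "rotation": [0, 0, 0]}, {"translation": [0, 0, 0], "rotation": [0, 0, 0]}, {"translation": [0, 0, 0], "rotation": [0, 0, 0]}, {"translation": [0, 0, 0], "rotation": [0, 0, 0]}, {"translation": [0, 0, 0], "rotation": [0, 0, 0]}, {"translation": [0, 0, 0], "rotation": [0, 0, 0]}]' --jaw -1

```text
t: 18.15
eef_pos: [0.476, 0.2248, 0.0469]
ee_rot: [3.137, -1.135, -0.867]
force: [-0.2, -0.0, 0.7]
width: 0.0876
gripper_force: 0.0
```

Request:
apply_moves --steps '[{"translation": [-0.02, 0.02, 0.01], "rotation": [0, 0, 0]}, {"translation": [-0.05, 0.06, 0.036], "rotation": [0, 0, 0]}, {"translation": [-0.09, 0.105, 0.065], "rotation": [0, 0, 0]}, {"translation": [-0.13, 0.15, 0.095], "rotation": [0, 0, 0]}, {"translation": [-0.17, 0.2, 0.125], "rotation": [0, 0, 0]}, {"translation": [-0.21, 0.25, 0.155], "rotation": [0, 0, 0]}, {"translation": [-0.25, 0.3, 0.19], "rotation": [0, 0, 0]}, {"translation": [-0.3, 0.36, 0.23], "rotation": [0, 0, 0]}, {"translation": [-0.3, 0.37, 0.32], "rotation": [0, 0, 0]}, {"translation": [-0.3, 0.37, 0.42], "rotation": [0, 0, 0]}]'

```text
t: 18.98
eef_pos: [0.3998, 0.3189, 0.152]
ee_rot: [3.133, -1.135, -0.862]
force: [-0.2, 0.6, 0.7]
width: 0.0877
gripper_force: 0.0
```

```bash
python3 - <<'E'
from h import *
s=get_state();print(np.round(s['q'],3),s['eef_pos'],s['force'])
a=grab_frame('top');b=grab_frame('scene');cv2.imwrite('pics/top5.png',a)
cv2.imwrite('pics/v7.png',np.vstack([cv2.resize(a[165:255,150:290],(560,360)),cv2.resize(b[190:300,330:460],(273,231))[:, :].copy() if 0 else cv2.copyMakeBorder(cv2.resize(b[190:300,330:460],(273,231)),0,0,0,287,0)]))
cm=camera_model('top')
for az in (-90,-60,-45,0,45,90):
  print(az,end=' ')
  a_=np.radians(az); y=np.array([np.cos(a_),np.sin(a_),0]);z=np.array([0,0,-1.]); Rg=R.from_matrix(np.c_[np.cross(y,z),y,z])
  delta([.4263,-.1496,.25],Rg,.0188)
E
```

```text
[ 1.52   0.562 -0.667  0.679 -1.395 -1.332] [0.39980302 0.31890365 0.15201981] [-0.19790369  0.63982504  0.71838857]
-90 tcp [ 0.426 -0.15   0.231] shift [ 0.104 -1.875  0.308] turn [0.936 2.018 1.478] deg 80.1
-60 tcp [ 0.426 -0.15   0.231] shift [ 0.104 -1.875  0.308] turn [0.4   2.294 2.355] deg 99.4
-45 tcp [ 0.426 -0.15   0.231] shift [ 0.104 -1.875  0.308] turn [0.1   2.4   2.787] deg 110.4
0 tcp [ 0.426 -0.15   0.231] shift [ 0.104 -1.875  0.308] turn [-0.939  2.566  4.042] deg 146.4
45 tcp [ 0.426 -0.15   0.231] shift [ 0.104 -1.875  0.308] turn [ 2.129 -2.314 -4.947] deg 175.8
90 tcp [ 0.426 -0.15   0.231] shift [ 0.104 -1.875  0.308] turn [ 2.399 -1.113 -3.775] deg 138.3
```

View pics/v7.png

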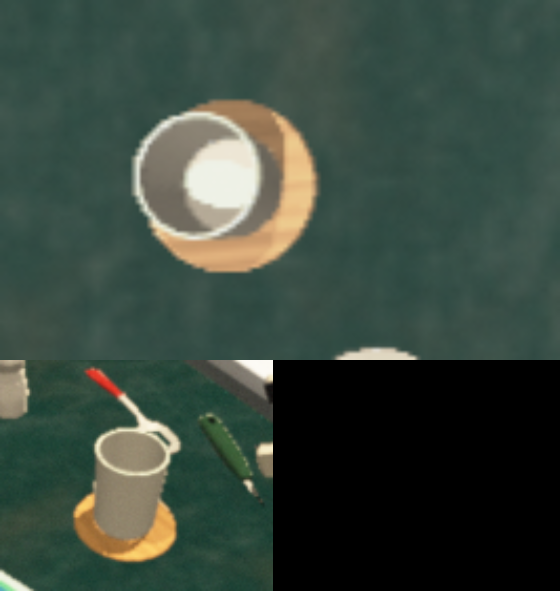

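The tumbler stands upright, empty and free on the coaster, with its rim at (197,175) of the upper crop. Next the tins: rise, turn the tool down and go over the nearest one.

Request:
apply_moves --steps '[{"translation": [0, 0, 0.14], "rotation": [0.02, 0.05, 0.03]}, {"translation": [0, 0, 0.28], "rotation": [0.05, 0.1, 0.08]}, {"translation": [0, -0.02, 0.4], "rotation": [0.09, 0.2, 0.14]}, {"translation": [0, -0.08, 0.47], "rotation": [0.14, 0.3, 0.22]}, {"translation": [0.01, -0.17, 0.5], "rotation": [0.19, 0.4, 0.3]}, {"translation": [0.01, -0.27, 0.5], "rotation": [0.23, 0.5, 0.37]}, {"translation": [0.02, -0.37, 0.5], "rotation": [0.28, 0.6, 0.44]}, {"translation": [0.02, -0.47, 0.5], "rotation": [0.32, 0.7, 0.51]}, {"translation": [0.03, -0.57, 0.5], "rotation": [0.37, 0.8, 0.59]}, {"translation": [0.03, -0.67, 0.5], "rotation": [0.42, 0.9, 0.66]}]'

```text
t: 19.92
eef_pos: [0.4079, 0.1486, 0.2764]
ee_rot: [2.983, -0.622, -0.388]
force: [0.8, -0.2, 0.7]
width: 0.0877
gripper_force: 0.0
```

Request:
apply_moves --steps '[{"translation": [0.01, -0.1, 0], "rotation": [0.05, 0.1, 0.07]}, {"translation": [0.01, -0.2, 0], "rotation": [0.09, 0.2, 0.15]}, {"translation": [0.02, -0.3, 0], "rotation": [0.14, 0.3, 0.22]}, {"translation": [0.02, -0.4, 0], "rotation": [0.19, 0.4, 0.29]}, {"translation": [0.03, -0.5, 0], "rotation": [0.23, 0.5, 0.37]}, {"translation": [0.03, -0.6, 0], "rotation": [0.28, 0.6, 0.44]}, {"translation": [0.04, -0.7, 0], "rotation": [0.32, 0.7, 0.51]}, {"translation": [0.04, -0.78, 0], "rotation": [0.37, 0.8, 0.59]}, {"translation": [0.05, -0.85, 0], "rotation": [0.42, 0.9, 0.66]}, {"translation": [0.05, -0.9, 0], "rotation": [0.42, 0.9, 0.66]}]'

```text
t: 20.75
eef_pos: [0.4217, -0.0757, 0.2771]
ee_rot: [3.096, -0.116, -0.077]
force: [0.7, -0.9, 0.9]
width: 0.0877
gripper_force: 0.0
```

```bash
cat >> h.py <<'E'
def Rd(psi):
    a=np.radians(psi); y=np.array([np.cos(a),np.sin(a),0]);z=np.array([0,0,-1.]); return R.from_matrix(np.c_[np.cross(y,z),y,z])
E
python3 - <<'E'
from h import *
s=get_state();print(s['t'],np.round(s['q'],3),s['eef_pos'])
delta([.4263,-.1496,.2],Rd(-90),.0188)
E
```

```text
20.75 [ 0.377 -0.185 -0.528  0.101 -1.145  1.076] [ 0.42171532 -0.0756988   0.27713238]
tcp [ 0.426 -0.15   0.181] shift [ 0.018 -0.296 -0.384] turn [0.096 0.218 0.153] deg 8.5
```

Request:
apply_moves --steps '[{"translation": [0.002, -0.04, -0.05], "rotation": [0.012, 0.03, 0.02]}, {"translation": [0.004, -0.08, -0.11], "rotation": [0.024, 0.06, 0.04]}, {"translation": [0.007, -0.13, -0.18], "rotation": [0.036, 0.09, 0.06]}, {"translation": [0.01, -0.18, -0.26], "rotation": [0.05, 0.12, 0.08]}, {"translation": [0.012, -0.22, -0.36], "rotation": [0.062, 0.15, 0.1]}, {"translation": [0.015, -0.26, -0.46], "rotation": [0.075, 0.18, 0.12]}, {"translation": [0.018, -0.296, -0.54], "rotation": [0.096, 0.218, 0.153]}, {"translation": [0.018, -0.296, -0.6], "rotation": [0.096, 0.218, 0.153]}, {"translation": [0.018, -0.296, -0.64], "rotation": [0.096, 0.218, 0.153]}, {"translation": [0.018, -0.296, -0.64], "rotation": [0.096, 0.218, 0.153]}]'

```text
t: 21.58
eef_pos: [0.4236, -0.149, 0.1143]
ee_rot: [3.139, 0.003, -0.003]
force: [-0.3, -0.1, -0.6]
width: 0.0876
gripper_force: 0.0
```

```bash
python3 - <<'E'
from h import *
s=get_state();print(np.round(s['q'],3),s['eef_pos'],s['force'])
delta([.4263,-.1496,.045],Rd(-90),.0188)
cm=camera_model('wrist');im=grab_frame('wrist');cv2.imwrite('pics/w8.png',im)
p=proj(cm,[[.4263,-.1496,.072],[.4263+.0285,-.1496,.072],[.4263,-.1496+.0285,.072],[.4263,-.1781,.072]]);print(p)
for q in p: cv2.circle(im,tuple(int(v) for v in q),4,(255,0,255),1)
cv2.imwrite('pics/v8.png',im)
E
```

```text
[ 0.105  0.096 -0.624  0.003 -0.854  1.461] [ 0.42356438 -0.14900459  0.11434685] [-0.34187541 -0.14349452 -0.56458785]
tcp [ 0.426 -0.15   0.026] shift [ 0.011 -0.002 -0.353] turn [ 0.005 -0.006  0.005] deg 0.3
[[323.24591008 221.88731423]
 [323.18236317 178.11973212]
 [278.6862731  222.02386657]
 [367.79216395 221.74826817]]
```

View pics/v8.png

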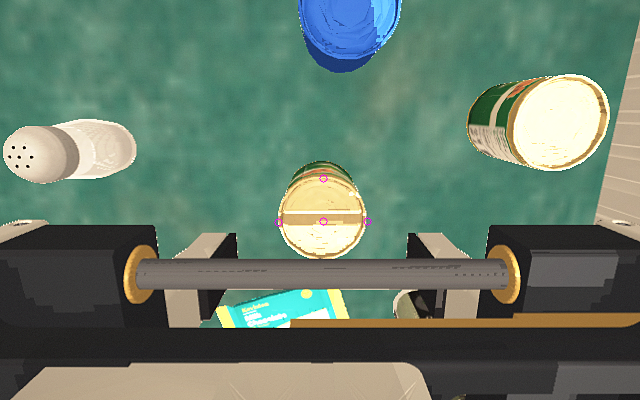

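The lid is centred at (322,216) where (323,222) was predicted, so the tin sits about 4 mm further out in x and is centred between the fingers. Descending and closing.

Request:
apply_moves --steps '[{"translation": [0.01, 0, -0.05], "rotation": [0, 0, 0]}, {"translation": [0.02, 0, -0.1], "rotation": [0, 0, 0]}, {"translation": [0.02, 0, -0.15], "rotation": [0, 0, 0]}, {"translation": [0.02, 0, -0.2], "rotation": [0, 0, 0]}, {"translation": [0.02, 0, -0.25], "rotation": [0, 0, 0]}, {"translation": [0.02, 0, -0.29], "rotation": [0, 0, 0]}, {"translation": [0.02, 0, -0.33], "rotation": [0, 0, 0]}, {"translation": [0.02, 0, -0.35], "rotation": [0, 0, 0]}, {"translation": [0.02, 0, -0.35], "rotation": [0, 0, 0]}, {"translation": [0.02, 0, -0.35], "rotation": [0, 0, 0]}]'

```text
t: 22.47
eef_pos: [0.4309, -0.149, 0.03]
ee_rot: [3.138, -0.003, -0.001]
force: [0.1, 0.1, 0.5]
width: 0.0876
gripper_force: 0.0
```

Request:
apply_moves --steps '[{"translation": [0, 0, 0], "rotation": [0, 0, 0]}, {"translation": [0, 0, 0], "rotation": [0, 0, 0]}, {"translation": [0, 0, 0], "rotation": [0, 0, 0]}, {"translation": [0, 0, 0], "rotation": [0, 0, 0]}, {"translation": [0, 0, 0], "rotation": [0, 0, 0]}, {"translation": [0, 0, 0], "rotation": [0, 0, 0]}, {"translation": [0, 0, 0], "rotation": [0, 0, 0]}, {"translation": [0, 0, 0], "rotation": [0, 0, 0]}, {"translation": [0, 0, 0], "rotation": [0, 0, 0]}, {"translation": [0, 0, 0], "rotation": [0, 0, 0]}]' --jaw 1 --newtons 20

```text
t: 23.3
eef_pos: [0.4306, -0.1492, 0.0296]
ee_rot: [3.138, -0.002, -0.001]
force: [-1.4, 1.0, 5.6]
width: 0.0573
gripper_force: 20.0
```

Request:
apply_moves --steps '[{"translation": [0, 0, 0.02], "rotation": [0, 0, 0]}, {"translation": [0, 0, 0.05], "rotation": [0, 0, 0]}, {"translation": [0, 0, 0.08], "rotation": [0, 0, 0]}, {"translation": [0, 0, 0.1], "rotation": [0, 0, 0]}, {"translation": [0, 0, 0.12], "rotation": [0, 0, 0]}, {"translation": [0, 0, 0.12], "rotation": [0, 0, 0]}, {"translation": [0, 0, 0.12], "rotation": [0, 0, 0]}, {"translation": [0, 0, 0.12], "rotation": [0, 0, 0]}, {"translation": [0, 0, 0.12], "rotation": [0, 0, 0]}, {"translation": [0, 0, 0.12], "rotation": [0, 0, 0]}]'

```text
t: 24.13
eef_pos: [0.4302, -0.1492, 0.0591]
ee_rot: [3.138, -0.001, -0.002]
force: [-0.2, -0.1, -1.7]
width: 0.0568
gripper_force: 20.0
```

Request:
apply_moves --steps '[{"translation": [0, 0, 0], "rotation": [0, 0, 0]}, {"translation": [0, 0, 0], "rotation": [0, 0, 0]}, {"translation": [0, 0, 0], "rotation": [0, 0, 0]}, {"translation": [0, 0, 0], "rotation": [0, 0, 0]}, {"translation": [0, 0, 0], "rotation": [0, 0, 0]}, {"translation": [0, 0, 0], "rotation": [0, 0, 0]}, {"translation": [0, 0, 0], "rotation": [0, 0, 0]}, {"translation": [0, 0, 0], "rotation": [0, 0, 0]}, {"translation": [0, 0, 0], "rotation": [0, 0, 0]}, {"translation": [0, 0, 0], "rotation": [0, 0, 0]}]'

```text
t: 24.97
eef_pos: [0.4305, -0.1492, 0.0594]
ee_rot: [3.138, -0.002, -0.002]
force: [0.6, -0.2, -1.4]
width: 0.0569
gripper_force: 20.0
```

```bash
python3 - <<'E'
from h import *
for i in range(5):
    s=get_state();print(s['t'],s['force'].round(2) if hasattr(s['force'],'round') else s['force'],np.round(s['joint_efforts'],2)); grab_frame('top')
E
```

```text
24.9667 [ 0.62 -0.18 -1.4 ] [  0.   -36.18  20.8    4.96   0.08  -0.  ]
25.0167 [-0.87 -0.05 -2.1 ] [ -0.   -36.18  20.8    4.96   0.08  -0.  ]
25.0667 [-0.97 -0.22 -0.88] [  0.   -36.18  20.8    4.96   0.08  -0.  ]
25.1167 [ 0.57 -0.33 -0.98] [ -0.   -36.18  20.8    4.96   0.08  -0.  ]
25.1667 [ 0.99  0.04 -1.37] [  0.   -36.19  20.8    4.96   0.08  -0.  ]
```

This reads about 1.4 N, or 0.14 kg, so it is a light tin. I set it back where it was.

Request:
apply_moves --steps '[{"translation": [0, 0, -0.03], "rotation": [0, 0, 0]}, {"translation": [0, 0, -0.06], "rotation": [0, 0, 0]}, {"translation": [0, 0, -0.085], "rotation": [0, 0, 0]}, {"translation": [0, 0, -0.1], "rotation": [0, 0, 0]}, {"translation": [0, 0, -0.108], "rotation": [0, 0, 0]}, {"translation": [0, 0, -0.113], "rotation": [0, 0, 0]}, {"translation": [0, 0, -0.117], "rotation": [0, 0, 0]}, {"translation": [0, 0, -0.119], "rotation": [0, 0, 0]}, {"translation": [0, 0, -0.12], "rotation": [0, 0, 0]}, {"translation": [0, 0, -0.12], "rotation": [0, 0, 0]}]'

```text
t: 26.05
eef_pos: [0.4306, -0.1492, 0.0296]
ee_rot: [3.138, -0.002, -0.002]
force: [-0.3, -0.4, -1.9]
width: 0.0569
gripper_force: 20.0
```

Request:
apply_moves --steps '[{"translation": [0, 0, 0], "rotation": [0, 0, 0]}, {"translation": [0, 0, 0], "rotation": [0, 0, 0]}, {"translation": [0, 0, 0], "rotation": [0, 0, 0]}, {"translation": [0, 0, 0], "rotation": [0, 0, 0]}, {"translation": [0, 0, 0], "rotation": [0, 0, 0]}, {"translation": [0, 0, 0], "rotation": [0, 0, 0]}, {"translation": [0, 0, 0], "rotation": [0, 0, 0]}, {"translation": [0, 0, 0], "rotation": [0, 0, 0]}, {"translation": [0, 0, 0], "rotation": [0, 0, 0]}, {"translation": [0, 0, 0], "rotation": [0, 0, 0]}]' --jaw -1

```text
t: 26.88
eef_pos: [0.4305, -0.1492, 0.0294]
ee_rot: [3.138, -0.002, -0.002]
force: [1.0, 0.5, 0.3]
width: 0.0878
gripper_force: 0.0
```

Request:
apply_moves --steps '[{"translation": [0, 0, 0.05], "rotation": [0, 0, 0]}, {"translation": [0, 0, 0.13], "rotation": [0, 0, 0]}, {"translation": [0, 0, 0.22], "rotation": [0, 0, 0]}, {"translation": [0, 0, 0.31], "rotation": [0, 0, 0]}, {"translation": [0, 0, 0.4], "rotation": [0, 0, 0]}, {"translation": [0, 0, 0.48], "rotation": [0, 0, 0]}, {"translation": [0, 0, 0.54], "rotation": [0, 0, 0]}, {"translation": [0, 0, 0.58], "rotation": [0, 0, 0]}, {"translation": [0, 0, 0.6], "rotation": [0, 0, 0]}, {"translation": [0, 0, 0.6], "rotation": [0, 0, 0]}]'

```text
t: 27.72
eef_pos: [0.431, -0.1492, 0.1804]
ee_rot: [3.138, -0.004, -0.002]
force: [-0.5, 0.2, -0.2]
width: 0.0876
gripper_force: 0.0
```

```bash
python3 - <<'E'
from h import *
s=get_state();print(s['t'],np.round(s['q'],3),s['eef_pos'])
for nm,p in (('tin1',[.6131,-.2584,.13]),('tin2',[.486,-.2924,.13])):
  for psi in (-90,-120,-180): print(nm,psi,end=' ');delta(p,Rd(psi),.0188)
cm=camera_model('wrist');im=grab_frame('wrist');cv2.imwrite('pics/w9.png',im)
print(proj(cm,[[.613,-.258,.072],[.4844,-.2924,.072],[.43,-.1496,.072]]))
for c,st in blobs(im,(12,30,150),(35,200,255)): print(c,st)
E
```

```text
27.7167 [ 0.104  0.027 -0.524  0.004 -1.017  1.463] [ 0.43102767 -0.14919311  0.18036425]
tin1 -90 tcp [ 0.613 -0.258  0.111] shift [ 0.728 -0.437 -0.277] turn [0.006 0.008 0.003] deg 0.3
tin1 -120 tcp [ 0.613 -0.258  0.111] shift [ 0.728 -0.437 -0.277] turn [ 0.008  0.006 -0.997] deg 29.9
tin1 -180 tcp [ 0.613 -0.258  0.111] shift [ 0.728 -0.437 -0.277] turn [ 1.100e-02  1.000e-03 -2.997e+00] deg 89.9
tin2 -90 tcp [ 0.486 -0.292  0.111] shift [ 0.22  -0.573 -0.277] turn [0.006 0.008 0.003] deg 0.3
tin2 -120 tcp [ 0.486 -0.292  0.111] shift [ 0.22  -0.573 -0.277] turn [ 0.008  0.006 -0.997] deg 29.9
tin2 -180 tcp [ 0.486 -0.292  0.111] shift [ 0.22  -0.573 -0.277] turn [ 1.100e-02  1.000e-03 -2.997e+00] deg 89.9
[[477.46498547 -52.28464686]
 [501.59390808 134.88783233]
 [322.43450748 201.19927044]]
[23.7  6.8] [ 5  0 41 13 70]
[90.8 11. ] [ 25   0 100  21 400]
[446.9   7.7] [415   0  59  19 535]
[599.  123.1] [  540     0   100   241 18320]
[478.9 132.8] [ 437   96   98   70 1424]
[128.3 150.6] [  85  128   88   48 2765]
[321.2 195.2] [ 289  165   67   70 1232]
[ 18.7 228.3] [  0 220  49  23 539]
[202.7 245.8] [174 233  52  25 745]
[440.3 245.8] [418 233  52  25 740]
[135.6 273.3] [123 246  33  57 867]
[507.7 273.6] [488 246  33  57 789]
[182.3 307.9] [ 164  289   38   39 1191]
[248.8 307.5] [227 289  35  39 400]
[344.7 294.8] [334 289  47  17 200]
[469.7 315.6] [ 289  289  351   38 4825]
[314.4 300.9] [305 297  25   9  84]
[280.2 309.7] [269 302  24  15  88]
[229.5 381.9] [   11   363   421    37 14230]
```

Request:
apply_moves --steps '[{"translation": [0.005, -0.01, 0.01], "rotation": [0, 0, -0.1]}, {"translation": [0.01, -0.02, 0.01], "rotation": [0, 0, -0.22]}, {"translation": [0.015, -0.03, 0.02], "rotation": [0, 0, -0.34]}, {"translation": [0.02, -0.04, 0.02], "rotation": [0, 0, -0.46]}, {"translation": [0.025, -0.05, 0.03], "rotation": [0, 0, -0.58]}, {"translation": [0.03, -0.06, 0.03], "rotation": [0, 0, -0.7]}, {"translation": [0.035, -0.07, 0.04], "rotation": [0, 0, -0.82]}, {"translation": [0.04, -0.08, 0.04], "rotation": [0, 0, -0.94]}, {"translation": [0.045, -0.09, 0.04], "rotation": [0, 0, -1.0]}, {"translation": [0.05, -0.1, 0.04], "rotation": [0, 0, -1.0]}]'

```text
t: 28.6
eef_pos: [0.4424, -0.1743, 0.1881]
ee_rot: [3.137, -0.0, -0.527]
force: [-1.4, -0.9, -0.6]
width: 0.0874
gripper_force: 0.0
```

Request:
apply_moves --steps '[{"translation": [0.01, -0.02, 0], "rotation": [0, 0, -0.12]}, {"translation": [0.02, -0.05, 0], "rotation": [0, 0, -0.24]}, {"translation": [0.03, -0.08, 0], "rotation": [0, 0, -0.36]}, {"translation": [0.045, -0.11, 0], "rotation": [0, 0, -0.48]}, {"translation": [0.055, -0.14, 0], "rotation": [0, 0, -0.6]}, {"translation": [0.07, -0.17, 0], "rotation": [0, 0, -0.72]}, {"translation": [0.08, -0.2, 0], "rotation": [0, 0, -0.84]}, {"translation": [0.095, -0.23, 0], "rotation": [0, 0, -0.94]}, {"translation": [0.11, -0.27, 0], "rotation": [0, 0, -1.0]}, {"translation": [0.12, -0.3, 0], "rotation": [0, 0, -1.0]}]'

```text
t: 29.43
eef_pos: [0.4731, -0.2499, 0.1886]
ee_rot: [3.137, -0.001, -1.049]
force: [0.2, 0.8, 0.6]
width: 0.088
gripper_force: 0.0
```

```bash
python3 - <<'E'
from h import *
s=get_state();print(s['t'],np.round(s['q'],3),s['eef_pos'])
delta([.486,-.2924,.13],Rd(-170),.0188)
cm=camera_model('wrist');im=grab_frame('wrist')
P=[[.486,-.2924,.072],[.613,-.258,.072]]
p=proj(cm,P);print(p)
for q in p: cv2.circle(im,tuple(int(v) for v in q),4,(255,0,255),1)
cv2.imwrite('pics/v9.png',im)
E
```

```text
29.4333 [-0.117  0.159 -0.352  0.004 -1.062  0.637] [ 0.47307359 -0.24991841  0.18862111]
tcp [ 0.486 -0.292  0.111] shift [ 0.052 -0.17  -0.31 ] turn [ 0.005 -0.007 -0.663] deg 19.9
[[335.32386164 144.82862012]
 [176.48721413 102.62050746]]
```

View pics/v9.png

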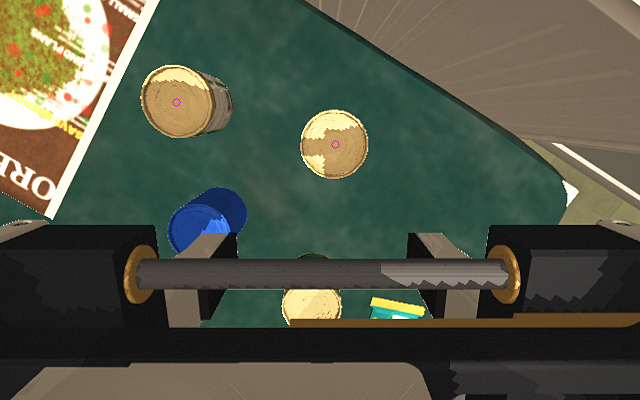

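The projected marks fall on both lids, at (335,145) and (177,103). I turn the rest of the way, descend, grip and heft.

Request:
apply_moves --steps '[{"translation": [0.01, -0.02, -0.01], "rotation": [0, 0, -0.1]}, {"translation": [0.015, -0.05, -0.03], "rotation": [0, 0, -0.2]}, {"translation": [0.02, -0.08, -0.06], "rotation": [0, 0, -0.3]}, {"translation": [0.03, -0.11, -0.1], "rotation": [0, 0, -0.4]}, {"translation": [0.04, -0.14, -0.15], "rotation": [0, 0, -0.5]}, {"translation": [0.05, -0.17, -0.2], "rotation": [0, 0, -0.6]}, {"translation": [0.052, -0.17, -0.25], "rotation": [0, 0, -0.66]}, {"translation": [0.052, -0.17, -0.29], "rotation": [0, 0, -0.66]}, {"translation": [0.052, -0.17, -0.31], "rotation": [0, 0, -0.66]}, {"translation": [0.052, -0.17, -0.31], "rotation": [0, 0, -0.66]}]'

```text
t: 30.32
eef_pos: [0.4851, -0.2914, 0.1105]
ee_rot: [3.136, -0.001, -1.392]
force: [0.1, -0.1, -0.1]
width: 0.0878
gripper_force: 0.0
```

Request:
apply_moves --steps '[{"translation": [0, 0, -0.05], "rotation": [0, 0, 0]}, {"translation": [0, 0, -0.1], "rotation": [0, 0, 0]}, {"translation": [0, 0, -0.15], "rotation": [0, 0, 0]}, {"translation": [0, 0, -0.2], "rotation": [0, 0, 0]}, {"translation": [0, 0, -0.25], "rotation": [0, 0, 0]}, {"translation": [0, 0, -0.29], "rotation": [0, 0, 0]}, {"translation": [0, 0, -0.32], "rotation": [0, 0, 0]}, {"translation": [0, 0, -0.325], "rotation": [0, 0, 0]}, {"translation": [0, 0, -0.325], "rotation": [0, 0, 0]}, {"translation": [0, 0, -0.325], "rotation": [0, 0, 0]}]'

```text
t: 31.15
eef_pos: [0.4864, -0.2918, 0.0312]
ee_rot: [3.139, -0.002, -1.394]
force: [-0.8, 0.5, 0.1]
width: 0.0876
gripper_force: 0.0
```

Request:
apply_moves --steps '[{"translation": [0, 0, 0], "rotation": [0, 0, 0]}, {"translation": [0, 0, 0], "rotation": [0, 0, 0]}, {"translation": [0, 0, 0], "rotation": [0, 0, 0]}, {"translation": [0, 0, 0], "rotation": [0, 0, 0]}, {"translation": [0, 0, 0], "rotation": [0, 0, 0]}, {"translation": [0, 0, 0], "rotation": [0, 0, 0]}, {"translation": [0, 0, 0], "rotation": [0, 0, 0]}, {"translation": [0, 0, 0], "rotation": [0, 0, 0]}, {"translation": [0, 0, 0], "rotation": [0, 0, 0]}, {"translation": [0, 0, 0], "rotation": [0, 0, 0]}]' --jaw 1 --newtons 20

```text
t: 31.98
eef_pos: [0.486, -0.2918, 0.0308]
ee_rot: [3.138, -0.002, -1.394]
force: [-0.7, 0.3, 3.7]
width: 0.0572
gripper_force: 20.0
```

Request:
apply_moves --steps '[{"translation": [0, 0, 0.02], "rotation": [0, 0, 0]}, {"translation": [0, 0, 0.05], "rotation": [0, 0, 0]}, {"translation": [0, 0, 0.08], "rotation": [0, 0, 0]}, {"translation": [0, 0, 0.1], "rotation": [0, 0, 0]}, {"translation": [0, 0, 0.12], "rotation": [0, 0, 0]}, {"translation": [0, 0, 0.12], "rotation": [0, 0, 0]}, {"translation": [0, 0, 0.12], "rotation": [0, 0, 0]}, {"translation": [0, 0, 0.12], "rotation": [0, 0, 0]}, {"translation": [0, 0, 0.12], "rotation": [0, 0, 0]}, {"translation": [0, 0, 0.12], "rotation": [0, 0, 0]}]'

```text
t: 32.82
eef_pos: [0.4857, -0.2916, 0.0603]
ee_rot: [3.138, -0.002, -1.394]
force: [-0.2, 0.3, -0.8]
width: 0.0572
gripper_force: 20.0
```

```bash
python3 - <<'E'
from h import *
f=[]
for i in range(10):
    f.append(get_state()['force']); grab_frame('top')
s=get_state();print(s['t'],np.mean(f,0).round(2),s['eef_pos'],s['width'])
E
```

```text
33.3167 [-0.07 -0.07 -0.9 ] [ 0.48596775 -0.29169549  0.06061396] 0.05725881704866875
```

This reads about 0.9 N, also light, so tin 1 should be the full one. I set this one back and move on.

Request:
apply_moves --steps '[{"translation": [0, 0, -0.03], "rotation": [0, 0, 0]}, {"translation": [0, 0, -0.06], "rotation": [0, 0, 0]}, {"translation": [0, 0, -0.085], "rotation": [0, 0, 0]}, {"translation": [0, 0, -0.1], "rotation": [0, 0, 0]}, {"translation": [0, 0, -0.108], "rotation": [0, 0, 0]}, {"translation": [0, 0, -0.113], "rotation": [0, 0, 0]}, {"translation": [0, 0, -0.117], "rotation": [0, 0, 0]}, {"translation": [0, 0, -0.119], "rotation": [0, 0, 0]}, {"translation": [0, 0, -0.12], "rotation": [0, 0, 0]}, {"translation": [0, 0, -0.12], "rotation": [0, 0, 0]}]'

```text
t: 34.15
eef_pos: [0.4861, -0.2918, 0.0309]
ee_rot: [3.139, -0.002, -1.394]
force: [0.1, -0.5, -0.4]
width: 0.0567
gripper_force: 20.0
```

Request:
apply_moves --steps '[{"translation": [0, 0, 0], "rotation": [0, 0, 0]}, {"translation": [0, 0, 0], "rotation": [0, 0, 0]}, {"translation": [0, 0, 0], "rotation": [0, 0, 0]}, {"translation": [0, 0, 0], "rotation": [0, 0, 0]}, {"translation": [0, 0, 0], "rotation": [0, 0, 0]}, {"translation": [0, 0, 0], "rotation": [0, 0, 0]}, {"translation": [0, 0, 0], "rotation": [0, 0, 0]}, {"translation": [0, 0, 0], "rotation": [0, 0, 0]}, {"translation": [0, 0, 0], "rotation": [0, 0, 0]}, {"translation": [0, 0, 0], "rotation": [0, 0, 0]}]' --jaw -1

```text
t: 34.98
eef_pos: [0.4859, -0.2917, 0.0306]
ee_rot: [3.138, -0.002, -1.394]
force: [-0.5, 0.1, 0.6]
width: 0.0877
gripper_force: 0.0
```

Request:
apply_moves --steps '[{"translation": [0, 0, 0.05], "rotation": [0, 0, 0]}, {"translation": [0, 0, 0.12], "rotation": [0, 0, 0]}, {"translation": [0, 0, 0.2], "rotation": [0, 0, 0]}, {"translation": [0, 0, 0.28], "rotation": [0, 0, 0]}, {"translation": [0, 0, 0.36], "rotation": [0, 0, 0]}, {"translation": [0, 0, 0.43], "rotation": [0, 0, 0]}, {"translation": [0.05, 0.02, 0.47], "rotation": [0, 0, 0]}, {"translation": [0.12, 0.04, 0.48], "rotation": [0, 0, 0]}, {"translation": [0.2, 0.06, 0.48], "rotation": [0, 0, 0]}, {"translation": [0.28, 0.08, 0.48], "rotation": [0, 0, 0]}]'

```text
t: 35.82
eef_pos: [0.5568, -0.2716, 0.1514]
ee_rot: [3.139, -0.002, -1.395]
force: [0.7, -0.0, 0.3]
width: 0.0878
gripper_force: 0.0
```

```bash
python3 - <<'E'
from h import *
s=get_state();print(s['t'],np.round(s['q'],3),s['eef_pos'])
delta([.6131,-.2584,.13],Rd(-170),.0188)
E
```

```text
35.8167 [-0.137  0.325 -0.219  0.003 -1.028  0.311] [ 0.55676333 -0.27155412  0.15140991]
tcp [ 0.613 -0.258  0.111] shift [ 0.225  0.053 -0.161] turn [ 0.005 -0.003 -0.003] deg 0.2
```

Request:
apply_moves --steps '[{"translation": [0.06, 0.015, 0], "rotation": [0, 0, 0]}, {"translation": [0.12, 0.03, 0], "rotation": [0, 0, 0]}, {"translation": [0.18, 0.04, -0.02], "rotation": [0, 0, 0]}, {"translation": [0.22, 0.05, -0.05], "rotation": [0, 0, 0]}, {"translation": [0.23, 0.053, -0.08], "rotation": [0, 0, 0]}, {"translation": [0.23, 0.053, -0.11], "rotation": [0, 0, 0]}, {"translation": [0.23, 0.053, -0.13], "rotation": [0, 0, 0]}, {"translation": [0.23, 0.053, -0.15], "rotation": [0, 0, 0]}, {"translation": [0.23, 0.053, -0.16], "rotation": [0, 0, 0]}, {"translation": [0.23, 0.053, -0.16], "rotation": [0, 0, 0]}]'

```text
t: 36.65
eef_pos: [0.6127, -0.2586, 0.1101]
ee_rot: [3.137, -0.002, -1.395]
force: [0.1, 0.3, -0.1]
width: 0.0876
gripper_force: 0.0
```

Request:
apply_moves --steps '[{"translation": [0, 0, -0.05], "rotation": [0, 0, 0]}, {"translation": [0, 0, -0.1], "rotation": [0, 0, 0]}, {"translation": [0, 0, -0.15], "rotation": [0, 0, 0]}, {"translation": [0, 0, -0.2], "rotation": [0, 0, 0]}, {"translation": [0, 0, -0.25], "rotation": [0, 0, 0]}, {"translation": [0, 0, -0.29], "rotation": [0, 0, 0]}, {"translation": [0, 0, -0.32], "rotation": [0, 0, 0]}, {"translation": [0, 0, -0.325], "rotation": [0, 0, 0]}, {"translation": [0, 0, -0.325], "rotation": [0, 0, 0]}, {"translation": [0, 0, -0.325], "rotation": [0, 0, 0]}]'

```text
t: 37.48
eef_pos: [0.6139, -0.2586, 0.0297]
ee_rot: [3.139, -0.002, -1.394]
force: [0.3, 0.0, 0.8]
width: 0.0877
gripper_force: 0.0
```

Request:
apply_moves --steps '[{"translation": [0, 0, 0], "rotation": [0, 0, 0]}, {"translation": [0, 0, 0], "rotation": [0, 0, 0]}, {"translation": [0, 0, 0], "rotation": [0, 0, 0]}, {"translation": [0, 0, 0], "rotation": [0, 0, 0]}, {"translation": [0, 0, 0], "rotation": [0, 0, 0]}, {"translation": [0, 0, 0], "rotation": [0, 0, 0]}, {"translation": [0, 0, 0], "rotation": [0, 0, 0]}, {"translation": [0, 0, 0], "rotation": [0, 0, 0]}, {"translation": [0, 0, 0], "rotation": [0, 0, 0]}, {"translation": [0, 0, 0], "rotation": [0, 0, 0]}]' --jaw 1 --newtons 30

```text
t: 38.32
eef_pos: [0.6133, -0.2585, 0.0296]
ee_rot: [3.138, -0.002, -1.394]
force: [-2.1, 0.9, 4.2]
width: 0.0567
gripper_force: 30.0
```

Request:
apply_moves --steps '[{"translation": [0, 0, 0.02], "rotation": [0, 0, 0]}, {"translation": [0, 0, 0.05], "rotation": [0, 0, 0]}, {"translation": [0, 0, 0.08], "rotation": [0, 0, 0]}, {"translation": [0, 0, 0.1], "rotation": [0, 0, 0]}, {"translation": [0, 0, 0.12], "rotation": [0, 0, 0]}, {"translation": [0, 0, 0.12], "rotation": [0, 0, 0]}, {"translation": [0, 0, 0.12], "rotation": [0, 0, 0]}, {"translation": [0, 0, 0.12], "rotation": [0, 0, 0]}, {"translation": [0, 0, 0.12], "rotation": [0, 0, 0]}, {"translation": [0, 0, 0.12], "rotation": [0, 0, 0]}]'

```text
t: 39.15
eef_pos: [0.6132, -0.2584, 0.0589]
ee_rot: [3.138, -0.002, -1.394]
force: [-0.8, -0.2, -2.3]
width: 0.0568
gripper_force: 30.0
```

```bash
python3 - <<'E'
from h import *
f=[]
for i in range(8):
    f.append(get_state()['force']); grab_frame('top')
s=get_state();print(s['t'],np.mean(f,0).round(2),s['eef_pos'],s['width'])
E
```

```text
39.55 [-0.05 -0.11 -3.08] [ 0.61344278 -0.25846593  0.05934456] 0.0569835813186621
```

3.1 N, so this is the full tin. I raise it to 15 cm and hold.

Request:
apply_moves --steps '[{"translation": [0, 0, 0.03], "rotation": [0, 0, 0]}, {"translation": [0, 0, 0.09], "rotation": [0, 0, 0]}, {"translation": [0, 0, 0.16], "rotation": [0, 0, 0]}, {"translation": [0, 0, 0.23], "rotation": [0, 0, 0]}, {"translation": [0, 0, 0.3], "rotation": [0, 0, 0]}, {"translation": [0, 0, 0.37], "rotation": [0, 0, 0]}, {"translation": [0, 0, 0.42], "rotation": [0, 0, 0]}, {"translation": [0, 0, 0.46], "rotation": [0, 0, 0]}, {"translation": [0, 0, 0.48], "rotation": [0, 0, 0]}, {"translation": [0, 0, 0.48], "rotation": [0, 0, 0]}]'

```text
t: 40.38
eef_pos: [0.614, -0.2586, 0.1809]
ee_rot: [3.14, -0.003, -1.394]
force: [-0.6, -0.6, -3.1]
width: 0.0569
gripper_force: 30.0
```

Request:
apply_moves --steps '[{"translation": [0, 0, 0], "rotation": [0, 0, 0]}, {"translation": [0, 0, 0], "rotation": [0, 0, 0]}, {"translation": [0, 0, 0], "rotation": [0, 0, 0]}, {"translation": [0, 0, 0], "rotation": [0, 0, 0]}, {"translation": [0, 0, 0], "rotation": [0, 0, 0]}, {"translation": [0, 0, 0], "rotation": [0, 0, 0]}, {"translation": [0, 0, 0], "rotation": [0, 0, 0]}, {"translation": [0, 0, 0], "rotation": [0, 0, 0]}, {"translation": [0, 0, 0], "rotation": [0, 0, 0]}, {"translation": [0, 0, 0], "rotation": [0, 0, 0]}]'

```text
t: 41.22
eef_pos: [0.6135, -0.2585, 0.1794]
ee_rot: [3.138, -0.002, -1.394]
force: [0.1, -0.2, -2.9]
width: 0.0569
gripper_force: 30.0
```

```bash
python3 - <<'E'
from h import *
cv2.imwrite('pics/fin.png',grab_frame('scene'))
E
```

```text
(no output)
```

View pics/fin.png

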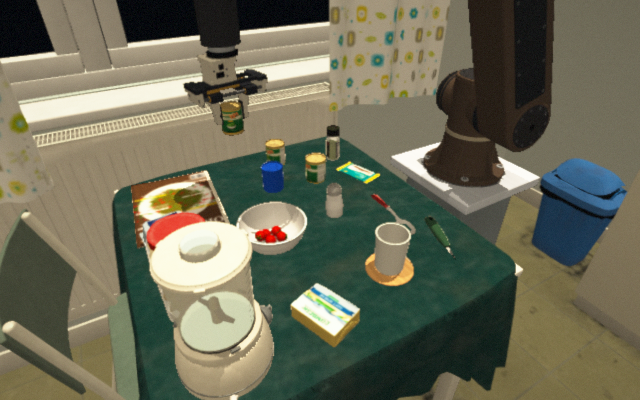

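The last picture shows the full tin held upright at (232,118), the light tins standing at (275,152) and (315,167), the tomatoes in the bowl at (270,236) and the tumbler on its coaster at (391,250).

```bash
python3 -c "
from station import *
print(job_done())"
```

```text
the job is handed in; nothing more can be done
None
```

I handed the job in with all five tomatoes in the bowl, the empty tumbler standing free on its coaster, the two light tins back in place, and the full tin (about 3.1 N) held upright 15 cm above its place; nothing was knocked over.

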